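Unload the drilled vase from the drill vise

ROBOT

A 7-joint arm with a two-finger parallel gripper is mounted at the origin on the work surface. World frame = base frame: x ahead of the robot, y to its left, z up, the work surface at z = 0. Lengths are in m, angles in rad, forces in N, time in s.
With the tool pointing down it reaches from about 0.4 to 0.875 m from the base axis. Payload 19.3 kg.
Tool frame: the origin (TCP) lies at the very end of the fingers, on their centre line; the grasp point (between the pads) lies 19 mm behind it; z points along the fingers, y is the line along which they close (so a half turn about z gives the same grasp; the last joint's range is limited). The gripper opens to 85 mm and grips with 20 to 120 N. Pads are 22 mm wide; open, the fingers measure 114 mm over their backs; the gripper's body (76 mm by 85 mm) begins 54 mm behind the grasp point. The pads swing forward as they close: fully open they stand 13 mm farther back than shut.
Start: joints at [1.092, 0.521, -0.036, 1.599, 0.021, 1.021, -0.113], TCP at [0.248, -0.574, 0.231] pointing down, gripper open.
Joint ranges: [-2.91, 2.91], [-0.3, 2.13], [-1.5, 1.42], [0.17, 2.43], [-1.26, 4.41], [0.16, 1.93], [-2.52, 2.52]. Speed limits (rad/s): [1.89, 1.89, 2.39, 2.39, 3.01, 3.01, 3.01].

INTERFACE

Orientations are given as [roll, pitch, yaw] about the fixed x, y, z axes, in that order (R = Rz(yaw) Ry(pitch) Rx(roll)).
In Python, from workcell import monitor, optics, workorder gives the robot as it stands.
- The arm moves only by the tool apply_moves, never from a script. Its arguments are lists of equal length, an entry for each row: "linear": the shift along the tool's x, y, z each as a share of 0.1 m, from -1 to 1, a list of three; "delta_rot": the turn, a rotation vector about the tool's x, y, z each as a share of 120 degrees, from -1 to 1, a list of three. A call has exactly 5 rows; each row is the pose to reach, as a shift and turn from the pose commanded when the call began, along the tool's axes at that moment; what a row does not reach only later rows make up. A row lasts 1/12 s, in which the tool goes at most 41.7 mm and 7.16 degrees, less where a joint would pass 70% of its speed; a pose out of reach is approached as far as the arm can. A call with a number of a shift or a turn outside -1 to 1 is refused whole. A call with a gripper value outside its range is refused whole. "gripper" is the opening, from -1 (shut) to 1 (fully open), set as the call begins (left out, the last holds). The fingers move at their own pace and stop on an object; "force" is the grip in N (left out, the last holds). Time passes only in rows, so rows that repeat a pose let the fingers close, or fill a call up. It gives the time, the measured TCP pose, the force, the opening and the grip force at its end, in the units of the state.
- monitor.observe(): the state, without advancing time (a new reading comes with each control period).
- optics.grab_frame(name): name is "side" or "top" or "wrist"; returns (picture, depth): 420x560x3 uint8, red, green, blue; 420x560 float32, m along the optical axis (not along the pixel's ray), 0 where there is no reading.
- optics.camera_info(name): a dict with "fx", "fy", "cx", "cy" (pixels), "D" ([k1, k2, p1, p2, k3] as OpenCV has them; the pictures are not rectified), "rvec" (rotation vector, rad) and "tvec" (3), from world to camera coordinates, as OpenCV has them; the wrist camera has in their place "T_tool_cam" (4x4, takes a point from camera to tool coordinates, whose origin is the TCP and whose axes are the flange's). Camera axes: x right, y down, z forward; pixel columns grow to the right and rows downward; lengths in m; the calibration is good to about 2 mm. A picture is of the moment at which its call begins: read the wrist's pose just before it. camera_info takes no time and is no camera call.
- workorder.job_done(): hands the job in; it is judged then, once.
The state is a dict: "clock": time; "qpos": joint angles; "qd": joint speeds; "joint_efforts": joint torques, N m; "position": TCP position; "tool_rot": TCP orientation; "force": force on the tool from outside, world axes, zero at the start; "moment": the same for the moment, N m; "grip_width": finger opening in m; "finger_force": force on a finger pad.
Only numpy, scipy, OpenCV 4.12 (cv2) and the standard library are available. Lean on these libraries where they do the work, as an engineer would, in place of code of your own. Each camera call takes 0.05 s, during which the arm holds its last target. There are 200 camera calls.

TASK

A drilled granite vase is still clamped under the bench drill. Slide the vise's jaw fully open by its upright grip bar and leave it open, then lift the vase out from under the drill, keeping it upright and not knocking into the drill, and set it down, without dropping it, upright in the middle of the rubber pad at the free place on the stone slab. Leave the other vases and everything else on the bench where they are.

Things in the scene. Friction and masses are not known exactly. Their poses are not given: they have to be found in the camera images.
- station: vise fixed to the bench: steel bed 170 mm (x) by 320 mm (y, -185 to +135 mm), top 30 mm above the bench. Origin on the bench, under the middle of the clamped vase; z up, x roughly away from the robot (yaw within 0.3 rad). On +y a fixed V jaw, 60 mm high, y = 20 to 92 mm; the sliding jaw is on -y. Open towards +x and -x
- jaw (a joint): travel of the sliding jaw in m: 0 clamped, 0.05 fully open (end stop). It slides towards the vise's -y with about 5 N of friction and stays where left. Green block 120 mm long in x, top 61 mm above the bench; clamped, its face is 36 mm from the vase's axis and a steel lip reaches in to 26 mm, over the vase's foot, 50 to 60 mm above the bench
- jaw_grip (a point): a point in the jaw's upright steel grip bar, on its mid-line 22 mm below its top; the bar is 36 mm along the vise's x, 16 mm along its y, top 132 mm above the bench; clamped it stands 112 mm from the vase's axis. Axes as the vise's
- drill: green bench drill fixed on the vise, origin and axes as station. Steel chuck 36 mm in diameter straight above the vase, lower end 240 mm above the bench; above it a round nose 80 mm in diameter from 305 to 425 mm; a 70 mm wide head at 310 to 420 mm joins it to a column 56 mm in diameter (foot 90 mm) at x = 110, y = 120 mm, 450 mm high
- vase: the vase to unload, standing on the vise bed between the jaws, with a bore in its top, about 0.75 kg; a turned red-brown granite vase like the others, 125 mm high: foot 68 mm in diameter, 16 mm high, with a flat top, waist 47 mm, straight belly 60 mm in diameter from 62 to 105 mm above its underside, rim 52 mm. Origin at the centre of its underside, z up its axis
- slab: rough grey granite slab lying on the bench, 270 by 270 by 30 mm; origin at the centre of its underside, z up, yaw within 0.3 rad. It has four places at x = +-64, y = +-64 mm in its frame: three hold finished vases, one holds the pad
- pad: thin black rubber disc, 88 mm in diameter, 5 mm thick, fixed on the slab at the free place (top 35 mm above the bench). Origin at the centre of its underside, z up
- row_vase_1: a finished bystander on the slab; a turned red-brown granite vase like the others, 125 mm high: foot 68 mm in diameter, 16 mm high, with a flat top, waist 47 mm, straight belly 60 mm in diameter from 62 to 105 mm above its underside, rim 52 mm. Origin at the centre of its underside, z up its axis
- row_vase_2: a finished bystander on the slab; a turned red-brown granite vase like the others, 125 mm high: foot 68 mm in diameter, 16 mm high, with a flat top, waist 47 mm, straight belly 60 mm in diameter from 62 to 105 mm above its underside, rim 52 mm. Origin at the centre of its underside, z up its axis
- row_vase_3: a finished bystander on the slab; a turned red-brown granite vase like the others, 125 mm high: foot 68 mm in diameter, 16 mm high, with a flat top, waist 47 mm, straight belly 60 mm in diameter from 62 to 105 mm above its underside, rim 52 mm. Origin at the centre of its underside, z up its axis
- bowl: bystander: granite bowl, 140 mm in diameter, 72 mm high, origin under its centre
- spanner: bystander: steel spanner lying flat on the bench, 200 mm long along its x, at most 20 mm high; origin under it
- offcut: bystander: granite offcut lying on the bench, 110 by 60 by 40 mm (x, y, z), origin under its centre
- bottle: bystander: white plastic bottle, 64 mm in diameter, 170 mm high, origin under its centre
Things that resemble listed ones, but are neither listed nor needed, are in the scene too. What is shaped like the vase but green or turquoise is not meant.

How it is judged:
On the way, in this order (a step that is already met when the one before it is completed fails the run):
1. the jaw is slid fully open (past 42 mm) while the vase still stands in the vise (value of joint jaw above 0.042 m and distance between vase and station below 0.05 m), for 0.1 s.
2. the vase is lifted clear of the vise, with the jaw open (value of joint jaw above 0.038 m and height (world z) of vase above 0.062 m and horizontal distance between vase and station above 0.06 m and contact force between the fingers and vase above 2 N), for 0.1 s.
3. the vase is set on the pad while still in the grip (horizontal distance between vase and pad below 0.015 m and z of vase in the frame of pad below 0.009 m and contact force between the fingers and vase above 1 N), for 0.05 s.
At the end, for the whole second after the job is handed in: the vase stands upright (within 0.06 rad) and at rest on the rubber pad, its centre within 12 mm of the pad's, and the jaw is still open (past 38 mm of its 50) (horizontal distance between vase and pad below 0.012 m and z of vase in the frame of pad between 0.002 and 0.008 m and angle between vase's own z axis and vertical below 0.06 rad and linear speed of vase below 0.02 m/s and value of joint jaw above 0.038 m); the robot touches nothing.
It fails at once if the vase is tipped more than 0.35 rad (angle between vase's own z axis and vertical above 0.35 rad).
It fails at once if the vase is knocked against the drill (over 5 N) (contact force between vase and drill above 5 N).
It fails at once if the robot bumps into the drill (over 12 N) (contact force between any of the arm, the fingers and drill above 12 N).
It fails at once if another vase is moved more than 15 mm (distance of any of row_vase_1, row_vase_2, row_vase_3 from where it was at the start of the episode above 0.015 m).
It fails at once if another thing on the bench is moved more than 20 mm (distance of any of bowl, spanner, offcut, bottle from where it was at the start of the episode above 0.02 m).
It also fails if it takes over 64 s, if anything falls off the work surface, if the arm or the gripper's body presses on something with over 40 N, if the wrist force passes 120 N, or if a joint passes its speed limit or range.

## Working session

There is one attempt and no reset: what is moved stays moved. The work goes in short steps, Python scripts to look and compute and a tool call to move; the robot and the scene stay as the last step left them, time stands still between calls to the robot, and variables do not carry over. Pictures are saved under pics/ and viewed, at most 10 in all, crops included, and the job is handed in when it is done.

Besides the shell and the picture viewer there is one more tool, called after "Call:" by a JSON object that holds its "method" and its "body". apply_moves: Moves the arm, as the interface text tells. Its arguments: {"type":"object","properties":{"linear":{"type":"array"},"delta_rot":{"type":"array"},"gripper":{"type":"number"},"force":{"type":"number"}},"required":["linear","delta_rot"]}

```bash
mkdir -p pics; cat > h.py <<'E'
import numpy as np, cv2
from workcell import monitor, optics, workorder
from scipy.spatial.transform import Rotation as R
def cloud(name):
    st=monitor.observe(); img,d=optics.grab_frame(name); c=optics.camera_info(name)
    K=np.array([[c['fx'],0,c['cx']],[0,c['fy'],c['cy']],[0,0,1.]]); D=np.array(c['D'],float)
    h,w=d.shape; u,v=np.meshgrid(np.arange(w),np.arange(h))
    n=cv2.undistortPoints(np.stack([u,v],-1).reshape(-1,1,2).astype(float),K,D).reshape(h,w,2)
    P=np.dstack([n*d[...,None],d])
    if name=='wrist':
        T=np.array(c['T_tool_cam']); Rw=R.from_euler('xyz',st['tool_rot']).as_matrix()
        W=(P@T[:3,:3].T+T[:3,3])@Rw.T+np.array(st['position'])
    else:
        Rm=cv2.Rodrigues(np.array(c['rvec'],float))[0]; W=(P-np.array(c['tvec']).ravel())@Rm
    W[d==0]=np.nan
    return img,W
E
python3 - <<'E'
from h import *
print(monitor.observe())
for n in ('top','side'):
    img,W=cloud(n); np.savez(n,img=img,W=W); cv2.imwrite(f'pics/{n}0.png',img[...,::-1])
E
```

```text
{'clock': 0.0, 'qpos': array([ 1.09179334,  0.52202869, -0.03638033,  1.59997985,  0.02119684,
        1.02114138, -0.11278956]), 'qd': array([ 9.61883513e-04, -7.68295072e-04, -5.85857352e-05, -1.49111681e-03,
       -2.71604936e-05, -1.18666729e-03,  1.86603627e-04]), 'joint_efforts': array([-3.80177453e-04, -9.27094030e+01,  1.98001049e+00, -3.69924188e+01,
        1.77698338e-02,  8.21450871e-03, -1.58697043e-05]), 'position': array([ 0.2483035 , -0.57318731,  0.23072609]), 'tool_rot': array([-3.14042133e+00,  5.58247181e-05,  4.08847225e-01]), 'force': array([0.50686863, 0.16852547, 0.35927903]), 'moment': array([-0.0503217 , -0.02035897,  0.03300453]), 'finger_force': 0.0, 'grip_width': 0.08549044655790536}
```

View pics/top0.png

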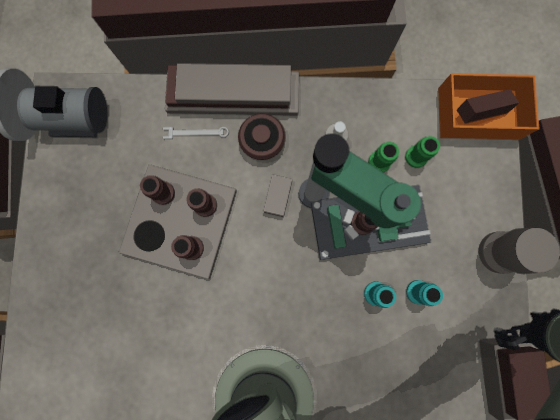

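View pics/side0.png

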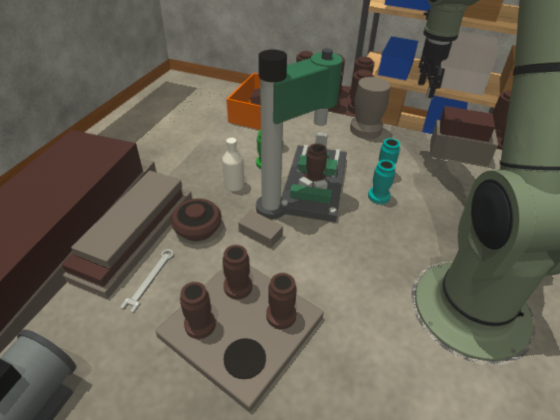

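Top view: the clamped vase (red-brown) is at about (365,222) under the drill. Lookalikes are row vases at (155,188), (201,202) and (186,246), green at (384,155) and (427,150), turquoise at (380,295) and (425,293). The pad is at (149,235). In the side view the clamped vase is at (316,160) and the pad at (244,358). By the description I choose the red-brown vase between the jaws.

```bash
python3 - <<'E'
from h import *
t=np.load('top.npz'); s=np.load('side.npz')
def reg(W,x0,x1,y0,y1,z0,z1):
    return (W[...,0]>x0)&(W[...,0]<x1)&(W[...,1]>y0)&(W[...,1]<y1)&(W[...,2]>z0)&(W[...,2]<z1)
def circ(P):
    A=np.c_[2*P,np.ones(len(P))]; c=np.linalg.lstsq(A,(P**2).sum(1),rcond=None)[0]; return c[:2],np.sqrt(c[2]+c[:2]@c[:2])
T=t['W'];S=s['W']
for n,p in (('pad',(149,235)),('vase',(365,222)),('col',(330,150)),('tq',(380,295)),('tq2',(425,293)),('slab',(212,262))): print(n,T[p[1],p[0]].round(3))
c=T[222,365]
# pad by dark mask
g=t['img'].max(2); 
m=((g<50)&reg(T,*(T[235,149,0]+[-.07,.07]),*(T[235,149,1]+[-.07,.07]),.025,.045))
P=T[m][:,:2]; print('pad top',cv2.minEnclosingCircle(P.astype(np.float32)),P.mean(0),len(P),np.median(T[m][:,2]))
g=s['img'].max(2); m=((g<50)&reg(S,*(T[235,149,0]+[-.07,.07]),*(T[235,149,1]+[-.07,.07]),.025,.045))
P=S[m][:,:2]; print('pad side',cv2.minEnclosingCircle(P.astype(np.float32)),P.mean(0),len(P))
m=reg(T,c[0]-.3,c[0]+.3,c[1]-.3,c[1]+.3,.435,.47);print('coltop',cv2.minEnclosingCircle(T[m][:,:2].astype(np.float32)),m.sum())
for n,W in(('T',T),('S',S)):
    m=reg(W,c[0]-.22,c[0]+.22,c[1]-.25,c[1]+.25,.022,.037)
    m=cv2.morphologyEx(m.astype(np.uint8),cv2.MORPH_OPEN,np.ones((3,3)))>0
    np.save('bed'+n,W[m]); r=cv2.minAreaRect(W[m][:,:2].astype(np.float32)); print('bed',n,r,m.sum())
# row vases/other tops
# overlay height-banded crops
im=cv2.resize(t['img'][130:320,280:460],None,fx=3,fy=3,interpolation=2)
im2=cv2.resize(s['img'][110:235,250:370],None,fx=4.0,fy=4.0,interpolation=2)
h=max(im.shape[0],im2.shape[0]); 
cv2.imwrite('pics/crop.png',cv2.resize(np.hstack([cv2.copyMakeBorder(i,0,h-i.shape[0],0,0,cv2.BORDER_CONSTANT) for i in(im,im2)]),None,fx=.77,fy=.77)[...,::-1])
E
```

```text
pad [0.446 0.338 0.035]
vase [ 0.484 -0.252  0.156]
col [ 0.582 -0.128  0.47 ]
tq [ 0.3   -0.296  0.125]
tq2 [ 0.307 -0.412  0.125]
slab [0.374 0.155 0.029]
pad top ((0.4451126158237457, 0.3384450078010559), 0.043824125081300735) [0.44389255 0.33782983] 718 0.034946546799160885
pad side ((0.44245171546936035, 0.3408549129962921), 0.042636383324861526) [0.44233727 0.34221438] 1216
coltop ((0.40865081548690796, -0.3267500698566437), 0.2930452525615692) 1244
bed T ((0.4998447299003601, -0.2924814224243164), (0.1701844483613968, 0.319085955619812), 9.957347869873047) 2886
bed S ((0.44749847054481506, -0.22622345387935638), (0.46255558729171753, 0.3366590142250061), 87.228515625) 1979
```

View pics/crop.png

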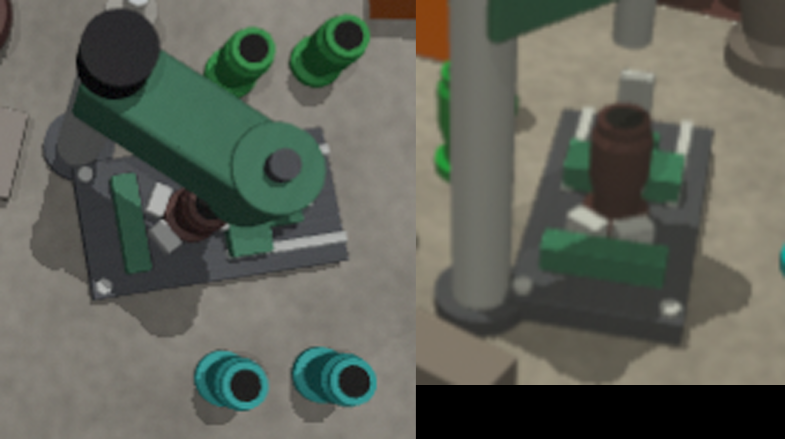

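The crop confirms it: a red-brown vase held between two green jaws under the chuck at crop (195,210) and (620,150). The grip bar is behind it at (637,95) and the turquoise vases stand in front of the vise. The bed fits at 170×319 mm, so the station is at (0.4955,-0.268) with yaw 0.174, and the column agrees. I'll reach with the tool pitched 45° so the wrist stays clear of the drill.

```bash
cat >> h.py <<'E'
YS=np.radians(9.96); O=np.array([.4955,-.2679,0])
def stn(x,y,z): return O+R.from_euler('z',YS).apply([x,y,z])
def rot(phi,th):  # degrees: heading, pitch below horizontal
    f,t=np.radians([phi,th]); z=np.array([np.cos(f)*np.cos(t),np.sin(f)*np.cos(t),-np.sin(t)]); y=np.array([np.sin(f),-np.cos(f),0])
    return R.from_matrix(np.c_[np.cross(y,z),y,z])
def plan(*targets):
    """targets (grasp point, phi, theta): prints calls' shift and turn, chained from the measured pose"""
    s=monitor.observe(); p=np.array(s['position']); r=R.from_euler('xyz',s['tool_rot'])
    z=r.as_matrix()[:,2]; print('t',round(s['clock'],2),'grasp pt',(p-.019*z).round(4),'stn',R.from_euler('z',-YS).apply(p-.019*z-O).round(4),'q',s['qpos'].round(2),'w',round(s['grip_width'],4),'F',s['force'].round(1))
    for g,ph,th in targets:
        rt=rot(ph,th); pt=np.array(g)+.019*rt.as_matrix()[:,2]
        print((r.inv().apply(pt-p)/.1).round(3).tolist(),((r.inv()*rt).as_rotvec()/np.radians(120)).round(3).tolist()); p,r=pt,rt
E
python3 - <<'E'
from h import *
print(np.array(optics.camera_info('wrist')['T_tool_cam']).round(3).tolist())
T=np.load('top.npz')['W']
m=(T[...,2]>.024)&(T[...,2]<.040)&(T[...,1]>.1)&(T[...,1]<.45)&(T[...,0]>.3)&(T[...,0]<.7)
m=cv2.morphologyEx(m.astype(np.uint8),cv2.MORPH_OPEN,np.ones((5,5)))>0
r=cv2.minAreaRect(T[m][:,:2].astype(np.float32));print('slab',r)
a=np.radians(r[2]); e=np.array([np.cos(a),np.sin(a)]);f=np.array([-e[1],e[0]])
for i in(1,-1):
  for j in(1,-1):print('place',np.array(r[0])+.064*(i*e+j*f))
S=np.load('side.npz')['W']
for n,W in(('T',T),('S',S)):
  q=(np.hypot(W[...,0]-O[0],W[...,1]-O[1])<.045)&(W[...,2]>.095)&(W[...,2]<.13)
  P=W[q][:,:2]
  if len(P)>5:
    A=np.c_[2*P,np.ones(len(P))];c=np.linalg.lstsq(A,(P**2).sum(1),rcond=None)[0];print(n,'vase',c[:2],np.sqrt(c[2]+c[:2]@c[:2]),len(P))
s=monitor.observe()
plan((stn(-.2,-.2,.24),10,60),(stn(-.13,-.14,.22),10,45),(stn(-.085,-.112,.193),10,45))
E
```

```text
[[-0.0, -0.961, -0.277, 0.07], [1.0, -0.0, 0.0, 0.0], [-0.0, -0.277, 0.961, -0.144], [0.0, 0.0, 0.0, 1.0]]
slab ((0.49141645431518555, 0.2607567310333252), (0.271116703748703, 0.27059289813041687), 75.48400115966797)
place [0.4455011  0.33875532]
place [0.56941505 0.30667208]
place [0.41341786 0.21484138]
place [0.53733181 0.18275814]
T vase [ 0.49557319 -0.26844371] 0.029664527365432 53
S vase [ 0.49380166 -0.26463814] 0.028600716382597237 194
t 0.1 grasp pt [ 0.2483 -0.5733  0.2498] stn [-0.2963 -0.258   0.2498] q [ 1.09  0.52 -0.04  1.6   0.02  1.02 -0.11] w 0.0854 F [-0.8  0.4  0.4]
[1.164, -0.318, 0.073] [-0.03, 0.249, 0.109]
[0.556, -0.6, 0.517] [0.0, 0.125, 0.0]
[0.127, -0.28, 0.509] [0.0, 0.0, 0.0]
```

```bash
python3 - <<'E'
from h import *
plan((stn(-.22,-.2,.26),15,78),(stn(-.10,-.14,.24),10,70),(stn(-.03,-.112,.19),10,70))
E
```

```text
t 0.1 grasp pt [ 0.2483 -0.5733  0.2498] stn [-0.2963 -0.258   0.2498] q [ 1.09  0.52 -0.04  1.6   0.02  1.02 -0.11] w 0.0854 F [-0.8  0.4  0.4]
[0.916, -0.381, -0.106] [-0.008, 0.1, 0.07]
[1.205, -0.487, 0.453] [-0.011, 0.067, 0.04]
[0.487, -0.28, 0.709] [0.0, 0.0, 0.0]
```

Call:
{"method": "apply_moves", "body": {"linear": [[0.2, -0.08, -0.02], [0.45, -0.2, -0.05], [0.7, -0.3, -0.08], [0.92, -0.38, -0.1], [0.92, -0.38, -0.1]], "delta_rot": [[0, 0.02, 0.01], [0, 0.05, 0.03], [0, 0.08, 0.05], [-0.01, 0.1, 0.07], [-0.01, 0.1, 0.07]], "gripper": 1}}

```text
clock: 0.52
position: [0.3196, -0.4993, 0.2415]
tool_rot: [3.137, -0.214, 0.261]
force: [-0.1, -0.5, 0.9]
grip_width: 0.0856
finger_force: 0.0
```

Call:
{"method": "apply_moves", "body": {"linear": [[0.2, -0.1, 0.1], [0.45, -0.2, 0.2], [0.7, -0.3, 0.3], [0.95, -0.4, 0.4], [1.0, -0.45, 0.45]], "delta_rot": [[0, 0.02, 0.01], [0, 0.04, 0.02], [0, 0.06, 0.03], [-0.01, 0.07, 0.04], [-0.01, 0.07, 0.04]]}}

```text
clock: 0.93
position: [0.412, -0.4283, 0.2172]
tool_rot: [3.141, -0.359, 0.177]
force: [0.9, -0.4, 0.1]
grip_width: 0.0852
finger_force: 0.0
```

```bash
python3 - <<'E'
from h import *
plan((stn(-.01,-.112,.165),10,70),(stn(0,-.112,.108),10,70))
E
```

```text
t 0.93 grasp pt [ 0.4054 -0.4295  0.235 ] stn [-0.1167 -0.1435  0.235 ] q [ 1.03  0.43 -0.2   1.86 -0.35  0.7  -0.3 ] w 0.0852 F [ 0.9 -0.4  0.1]
[0.752, -0.313, 1.03] [0.0, -0.005, 0.001]
[-0.101, 0.0, 0.57] [0.0, 0.0, 0.0]
```

Call:
{"method": "apply_moves", "body": {"linear": [[0.15, -0.06, 0.2], [0.35, -0.14, 0.45], [0.55, -0.22, 0.7], [0.75, -0.31, 0.95], [0.75, -0.31, 1.0]], "delta_rot": [[0, 0, 0], [0, 0, 0], [0, 0, 0], [0, 0, 0], [0, 0, 0]]}}

```text
clock: 1.35
position: [0.5116, -0.3779, 0.148]
tool_rot: [-3.141, -0.357, 0.181]
force: [0.4, 1.3, -0.2]
grip_width: 0.0854
finger_force: 0.0
```

```bash
python3 - <<'E'
from h import *
img,W=cloud('wrist'); cv2.imwrite('pics/w1.png',img[...,::-1])
L=R.from_euler('z',-YS).apply((W-O).reshape(-1,3))
m=(L[:,2]>.12)&(L[:,2]<.14)&(abs(L[:,0])<.04)&(L[:,1]<-.07)&(L[:,1]>-.16)
print(m.sum(),L[m].min(0),L[m].max(0),np.median(L[m],0))
plan((stn(0,-.112,.108),10,70))
E
```

```text
1985 [-0.01959313 -0.12057532  0.12840206] [ 0.01639982 -0.10491964  0.13590867] [-0.00139957 -0.11291544  0.13291018]
t 1.4 grasp pt [ 0.5032 -0.3807  0.1657] stn [-0.0119 -0.1124  0.1657] q [ 0.82  0.56 -0.2   1.85 -0.33  0.53 -0.45] w 0.0851 F [-1.6 -0.2 -1.6]
[-0.09, -0.002, 0.582] [-0.001, -0.003, 0.002]
```

View pics/w1.png

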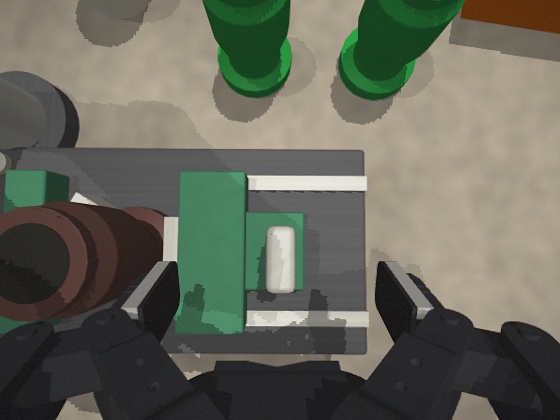

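The wrist view shows the bar top at (281,259) between the open fingers, matching the estimate to about 1 mm, with the vase at (60,255) clear of the left finger. Next I go down, grip and pull.

Call:
{"method": "apply_moves", "body": {"linear": [[-0.02, 0, 0.15], [-0.04, 0, 0.3], [-0.07, 0, 0.45], [-0.09, 0, 0.58], [-0.09, 0, 0.58]], "delta_rot": [[0, 0, 0], [0, 0, 0], [0, 0, 0], [0, 0, 0], [0, 0, 0]]}}

```text
clock: 1.82
position: [0.5185, -0.3803, 0.0906]
tool_rot: [-3.142, -0.355, 0.175]
force: [-0.9, 1.3, -0.6]
grip_width: 0.0856
finger_force: 0.0
```

Call:
{"method": "apply_moves", "body": {"linear": [[0, 0, 0], [0, 0, 0], [0, 0, 0], [0, 0, 0], [0, 0, 0]], "delta_rot": [[0, 0, 0], [0, 0, 0], [0, 0, 0], [0, 0, 0], [0, 0, 0]], "gripper": -1, "force": 40}}

```text
clock: 2.23
position: [0.5197, -0.3807, 0.0936]
tool_rot: [3.139, -0.358, 0.176]
force: [0.0, -0.3, 0.0]
grip_width: 0.0259
finger_force: 0.0
```

Call:
{"method": "apply_moves", "body": {"linear": [[0, 0, 0], [0, 0, 0], [0, 0, 0], [0, 0, 0], [0, 0, 0]], "delta_rot": [[0, 0, 0], [0, 0, 0], [0, 0, 0], [0, 0, 0], [0, 0, 0]]}}

```text
clock: 2.65
position: [0.5197, -0.3803, 0.0934]
tool_rot: [3.139, -0.357, 0.176]
force: [-3.4, 1.8, 6.5]
grip_width: 0.0157
finger_force: 40.5
```

Call:
{"method": "apply_moves", "body": {"linear": [[0, 0.05, 0], [0, 0.12, 0], [0, 0.19, 0], [0, 0.26, 0], [0, 0.3, 0]], "delta_rot": [[0, 0, 0], [0, 0, 0], [0, 0, 0], [0, 0, 0], [0, 0, 0]]}}

```text
clock: 3.07
position: [0.525, -0.4101, 0.0934]
tool_rot: [3.14, -0.357, 0.176]
force: [-5.5, 5.0, 9.4]
grip_width: 0.0156
finger_force: 40.9
```

Call:
{"method": "apply_moves", "body": {"linear": [[0, 0.06, 0], [0, 0.11, 0], [0, 0.16, 0], [0, 0.21, 0], [0, 0.21, 0]], "delta_rot": [[0, 0, 0], [0, 0, 0], [0, 0, 0], [0, 0, 0], [0, 0, 0]]}}

```text
clock: 3.48
position: [0.5279, -0.4264, 0.0932]
tool_rot: [-3.136, -0.356, 0.177]
force: [-18.3, 25.8, 26.9]
grip_width: 0.0156
finger_force: 44.5
```

```bash
python3 - <<'E'
from h import *
plan()
E
```

```text
t 3.48 grasp pt [ 0.5214 -0.4277  0.111 ] stn [-0.0021 -0.1618  0.111 ] q [ 0.86  0.7  -0.2   1.74 -0.32  0.5  -0.41] w 0.0156 F [-18.3  25.8  26.9]
```

Call:
{"method": "apply_moves", "body": {"linear": [[0, -0.01, 0], [0, -0.01, 0], [0, -0.01, 0], [0, -0.01, 0], [0, -0.01, 0]], "delta_rot": [[0, 0, 0], [0, 0, 0], [0, 0, 0], [0, 0, 0], [0, 0, 0]], "gripper": 1}}

```text
clock: 3.9
position: [0.5283, -0.4299, 0.093]
tool_rot: [3.139, -0.357, 0.175]
force: [0.6, -0.2, -0.3]
grip_width: 0.0752
finger_force: 0.0
```

Call:
{"method": "apply_moves", "body": {"linear": [[0, 0, 0], [0, 0, -0.2], [0, 0, -0.45], [0, 0, -0.7], [0, 0, -1.0]], "delta_rot": [[0, 0, 0], [0, 0, 0], [0, 0, 0], [0, 0, 0], [0, 0, 0]]}}

```text
clock: 4.32
position: [0.4934, -0.4351, 0.1868]
tool_rot: [3.141, -0.357, 0.175]
force: [-0.6, -0.8, 0.7]
grip_width: 0.0855
finger_force: 0.0
```

```bash
python3 - <<'E'
from h import *
img,W=cloud('wrist'); cv2.imwrite('pics/w2.png',img[...,::-1])
L=R.from_euler('z',-YS).apply((W-O).reshape(-1,3))
m=(L[:,2]>.125)&(L[:,2]<.14)&(abs(L[:,0])<.04)&(L[:,1]<-.1)&(L[:,1]>-.2)
print(m.sum(),np.median(L[m],0))
m=(L[:,2]>.146)&(L[:,2]<.165)&(np.hypot(L[:,0],L[:,1])<.045)
if m.any(): print(m.sum(),L[m].min(0),L[m].max(0),cv2.minEnclosingCircle(L[m][:,:2].astype(np.float32)))
# forearm/sideways test targets
plan()
E
```

```text
1272 [-0.00175781 -0.1614704   0.13295205]
2874 [-0.02612437 -0.02669063  0.14600045] [ 0.02341607 -0.00525474  0.15914022] ((-0.001354152336716652, -0.00654491875320673), 0.02487071417272091)
t 4.37 grasp pt [ 0.4862 -0.4389  0.2108] stn [-0.0387 -0.1669  0.2108] q [ 0.9   0.54 -0.18  1.74 -0.31  0.67 -0.41] w 0.0852 F [ 0.7 -4.1  7.5]
```

```bash
cat > fk.py <<'E'
from h import *
import itertools
from scipy.optimize import least_squares
data=[([1.0918,.5220,-.0364,1.6,.0212,1.0211,-.1128],[.2483,-.5732,.2307],[-3.1404,0,.4088]),
([1.03,.43,-.2,1.86,-.35,.7,-.3],[.412,-.4283,.2172],[3.141,-.359,.177]),
([.82,.56,-.2,1.85,-.33,.53,-.45],[.5116,-.3779,.148],[-3.141,-.357,.181]),
([.86,.7,-.2,1.74,-.32,.5,-.41],[.5279,-.4264,.0932],[-3.136,-.356,.177])]
s=monitor.observe(); data.append((s['qpos'],s['position'],s['tool_rot']))
def fk(q,S,x):
    h,a,b,c,o1,o7,e,f=x; z=np.array([0,0,1.]); X=np.array([1.,0,0])
    A=R.from_euler('z',S[0]*q[0]+o1)*R.from_euler('y',q[1]); p=h*z+A.apply(a*z)
    A=A*R.from_euler('z',S[1]*q[2]); p=p+A.apply(e*X); A=A*R.from_euler('y',q[3]); p=p+A.apply(b*z-e*X)
    A=A*R.from_euler('z',S[2]*q[4])*R.from_euler('y',q[5]); p=p+A.apply(c*z+f*X)
    return p,A*R.from_euler('z',S[3]*q[6]+o7)
def res(x,S):
    o=[]
    for q,p,e in data:
        P,A=fk(q,S,x); o+=list((P-p)*3)+list((R.from_euler('xyz',e).inv()*A).as_rotvec())
    return np.array(o)
def fit():
    best=None
    for S in itertools.product([1,-1],repeat=4):
        for o1 in (0,-2.255):
          for o7 in (-1.57,1.57):
            r=least_squares(res,[.36,.42,.42,.25,o1,o7,0,0],args=(S,))
            if best is None or r.cost<best[0]: best=(r.cost,S,r.x)
    return best
if __name__=='__main__':
    c,S,x=fit(); print(c,S,x.round(3)); np.save('fk.npy',np.r_[S,x])
    print(res(x,S).reshape(-1,6).round(3))
E
python3 fk.py
```

```text
0.0025959841475610957 (-1, -1, -1, -1) [ 0.284  0.522  0.424  0.286 -0.081  1.492  0.01   0.013]
[[ 0.021  0.015  0.004 -0.     0.     0.003]
 [ 0.001 -0.007 -0.001 -0.03  -0.001  0.01 ]
 [ 0.002  0.019 -0.004 -0.02  -0.    -0.01 ]
 [ 0.004 -0.012  0.007 -0.038  0.006 -0.   ]
 [-0.006 -0.004 -0.005 -0.029 -0.002 -0.002]]
```

```bash
cat > ik.py <<'E'
from fk import *
v=np.load('fk.npy'); S,x=v[:4],v[4:]
lo=np.array([-2.91,-.3,-1.5,.17,-1.26,.16,-2.52])+.12; hi=np.array([2.91,2.13,1.42,2.43,4.41,1.93,2.52])-.12
def rt(phi,th,flip): return rot(phi,th)*R.from_euler('z',np.pi if flip else 0)
def ik(g,phi,th,flip,q0,w=.01):
    Rt=rt(phi,th,flip); pt=np.array(g)+.019*Rt.as_matrix()[:,2]
    def f(q):
        P,A=fk(q,S,x); return np.r_[(P-pt)*3,(Rt.inv()*A).as_rotvec(),w*(q-q0)*[.5,.5,1.5,.5,.5,.5,.5]]
    r=least_squares(f,np.clip(q0,lo+.01,hi-.01),bounds=(lo,hi)); return r.x,np.linalg.norm(f(r.x)[:6])
E
python3 - <<'E'
from ik import *
pad=[.4448,.3387,.035+.085]
va=stn(0,0,.115)
seeds=[np.array([q1,.8,0,2.2,q5,1.2,q7]) for q1 in(-.3,.5) for q5 in(1.6,2.4,3.2,4) for q7 in(-1.5,0,1.5)]
for th in(20,30):
  for rel,(nm,g,az) in [(r,t) for t in(('vase',va,-28),('pad',pad,37)) for r in (-60,-40,-20,0,25)]:
    for fl in(0,1):
      c=[ik(g,az+rel,th,fl,s if nm=='vase' else s-[.8,0,0,0,0,0,0],.003) for s in seeds]
      c=[k for k in c if k[1]<.02]
      if c:
        b=max(c,key=lambda k:np.min(np.minimum(k[0]-lo,hi-k[0]))); print(th,nm,az+rel,'flip',fl,b[0].round(2),len(c))
E
```

```text
20 vase -88 flip 0 [ 0.02  0.88 -0.1   2.1   1.6   1.29  1.67] 23
20 vase -88 flip 1 [ 0.03  0.88 -0.11  2.1   1.6   1.29 -1.47] 18
20 vase -68 flip 0 [ 0.08  0.86 -0.1   2.31  2.04  1.3   1.51] 22
20 vase -68 flip 1 [ 0.12  0.86 -0.15  2.31  2.05  1.34 -1.62] 19
20 pad -23 flip 0 [-1.2   0.86 -0.01  2.1   1.55  1.23  1.68] 21
20 pad -23 flip 1 [-1.2   0.86 -0.    2.1   1.55  1.22 -1.46] 19
20 pad -3 flip 0 [-0.77  0.92 -0.48  2.31  2.06  1.57  1.65] 21
20 pad -3 flip 1 [-0.76  0.92 -0.49  2.31  2.06  1.58 -1.48] 19
30 vase -88 flip 0 [-0.03  0.78  0.01  2.11  1.52  1.04  1.78] 23
30 vase -88 flip 1 [-0.04  0.78  0.02  2.11  1.51  1.03 -1.36] 17
30 vase -68 flip 0 [ 0.07  0.75 -0.05  2.31  2.02  1.04  1.6 ] 22
30 vase -68 flip 1 [ 0.16  0.76 -0.15  2.3   2.02  1.1  -1.51] 19
30 pad -23 flip 0 [-1.16  0.77 -0.02  2.11  1.51  1.06  1.79] 21
30 pad -23 flip 1 [-1.17  0.77 -0.    2.11  1.5   1.05 -1.35] 19
30 pad -3 flip 0 [-1.06  0.74 -0.08  2.31  2.    1.05  1.62] 20
30 pad -3 flip 1 [-0.98  0.75 -0.17  2.31  1.99  1.11 -1.49] 19
```

```bash
cat >> ik.py <<'E'
def table(path):  # list of (p,Rot) -> tool-frame steps
    for (p,r),(p2,r2) in zip(path,path[1:]):
        print((r.inv().apply(p2-p)/.1).round(2).tolist(),((r.inv()*r2).as_rotvec()/np.radians(120)).round(3).tolist(),'| tcp',p2.round(3))
E
python3 - <<'E'
from ik import *
b=np.array([np.cos(np.radians(110)),np.sin(np.radians(110)),0])
g=stn(0,0,.115)
q=monitor.observe()['qpos']
qs=np.array([.1,.8,-.1,2.2,1.9,1.1,-1.5])
qg,e=ik(g,-70,25,1,qs); qp,e2=ik(g+.14*b,-70,25,1,qg); qh,e3=ik(g+.14*b+[-.05,0.04,.14],-70,30,1,qp)
print(qg.round(2),e,qp.round(2),e2,qh.round(2),e3)
s=monitor.observe(); path=[(s['position'],R.from_euler('xyz',s['tool_rot']))]
N=7
for i in range(1,N+1):
    qi=q+(qh-q)*i/N; P,A=fk(qi,S,x); w=P-A.apply([0,0,.286]); print(i,'wrist',w.round(3),'dist tip-drill',np.linalg.norm(P[:2]-O[:2]).round(3)); path.append((P,A))
table(path)
E
```

```text
[ 0.08  0.81 -0.1   2.29  1.99  1.18 -1.57] 9.771175684897035e-06 [ 0.29  1.04 -0.81  2.31  1.74  1.81 -1.54] 0.06442702382652855 [-1.38  0.78  1.3   2.31  0.61  0.49 -0.46] 0.10170446127952992
1 wrist [ 0.448 -0.361  0.41 ] dist tip-drill 0.094
2 wrist [ 0.482 -0.269  0.375] dist tip-drill 0.04
3 wrist [ 0.493 -0.177  0.355] dist tip-drill 0.044
4 wrist [ 0.485 -0.088  0.35 ] dist tip-drill 0.072
5 wrist [ 0.46  -0.005  0.357] dist tip-drill 0.1
6 wrist [0.418 0.07  0.375] dist tip-drill 0.134
7 wrist [0.36  0.133 0.399] dist tip-drill 0.179
[-0.15, -0.77, 0.65] [0.004, -0.106, -0.113] | tcp [ 0.488 -0.361  0.127]
[0.04, -0.65, 0.33] [-0.002, -0.099, -0.12] | tcp [ 0.472 -0.3    0.091]
[0.13, -0.47, 0.03] [-0.023, -0.095, -0.121] | tcp [ 0.453 -0.256  0.083]
[0.12, -0.3, -0.25] [-0.041, -0.091, -0.114] | tcp [ 0.44  -0.222  0.101]
[0.06, -0.16, -0.48] [-0.057, -0.087, -0.103] | tcp [ 0.435 -0.188  0.139]
[-0.05, -0.07, -0.65] [-0.07, -0.082, -0.087] | tcp [ 0.433 -0.149  0.192]
[-0.16, -0.03, -0.74] [-0.079, -0.075, -0.07] | tcp [ 0.427 -0.103  0.252]
```

```bash
cat > p.py <<'E'
from ik import *
H=-80
b=np.array([np.cos(np.radians(H+180)),np.sin(np.radians(H+180)),0]); g=stn(0,0,.115)
qs=np.array([.1,.8,-.1,2.2,1.7,1.1,-1.5])
qg,e=ik(g,H,25,1,qs); qp,e2=ik(g+.14*b,H,25,1,qg,.003); qh,e3=ik(g+.15*b+[0,0,.13],H,30,1,qp,.003)
E
python3 - <<'E'
from p import *
print(qg.round(2),e,'\n',qp.round(2),e2,'\n',qh.round(2),e3)
s=monitor.observe(); q=s['qpos']; path=[(s['position'],R.from_euler('xyz',s['tool_rot']))]
qA=np.array([.9,.25,-.1,2.1,-.1,.75,-.5]); qB=np.array([qh[0],.35,-.05,2.1,.1,.75,-1.0])
for a,c,N in((q,qA,2),(qA,qB,4),(qB,qh,4)):
  for i in range(1,N+1):
    qi=a+(c-a)*i/N; P,A=fk(qi,S,x); w=P-A.apply([0,0,.286]); print(i,qi.round(2)[0],'wrist',w.round(3),'tip-drill',np.linalg.norm(P[:2]-O[:2]).round(3)); path.append((P,A))
table(path)
E
```

```text
[ 0.05  0.82 -0.1   2.19  1.75  1.18 -1.49] 3.014121582770206e-06 
 [-0.24  0.81 -0.13  2.22  1.46  1.24 -1.54] 1.1950184318140527e-06 
 [-0.23  0.48 -0.14  2.2   1.27  1.2  -1.16] 2.385532348747988e-06
1 0.9 wrist [ 0.333 -0.395  0.482] tip-drill 0.155
2 0.9 wrist [ 0.272 -0.339  0.496] tip-drill 0.205
1 0.62 wrist [ 0.357 -0.258  0.485] tip-drill 0.126
2 0.34 wrist [ 0.418 -0.155  0.474] tip-drill 0.143
3 0.05 wrist [ 0.448 -0.038  0.463] tip-drill 0.234
4 -0.23 wrist [0.447 0.084 0.452] tip-drill 0.34
1 -0.23 wrist [0.443 0.089 0.432] tip-drill 0.285
2 -0.23 wrist [0.44  0.095 0.414] tip-drill 0.227
3 -0.23 wrist [0.435 0.101 0.396] tip-drill 0.173
4 -0.23 wrist [0.429 0.108 0.378] tip-drill 0.134
[-0.76, -0.65, -0.4] [-0.004, -0.063, -0.008] | tcp [ 0.397 -0.388  0.203]
[-0.8, -0.72, -0.29] [0.011, -0.059, -0.002] | tcp [ 0.301 -0.333  0.212]
[0.83, -0.7, 0.21] [0.013, -0.022, -0.085] | tcp [ 0.371 -0.247  0.2  ]
[0.79, -0.75, 0.17] [0.005, -0.023, -0.086] | tcp [ 0.418 -0.148  0.188]
[0.74, -0.79, 0.14] [-0.004, -0.023, -0.087] | tcp [ 0.439 -0.041  0.177]
[0.69, -0.83, 0.1] [-0.012, -0.021, -0.087] | tcp [0.434 0.067 0.166]
[-0.64, 0.19, 0.1] [-0.03, -0.118, -0.093] | tcp [0.409 0.004 0.161]
[-0.57, 0.26, 0.07] [-0.044, -0.116, -0.087] | tcp [ 0.408 -0.058  0.174]
[-0.5, 0.34, 0.02] [-0.06, -0.113, -0.079] | tcp [ 0.431 -0.108  0.201]
[-0.43, 0.43, -0.04] [-0.077, -0.108, -0.067] | tcp [ 0.472 -0.136  0.235]
```

```bash
python3 - <<'E'
from p import *
s=monitor.observe(); q=s['qpos']; path=[(s['position'],R.from_euler('xyz',s['tool_rot']))]
qA=np.array([.9,.25,-.1,2.1,-.1,.75,-.5]); qB=np.array([.2,.25,-.1,2.1,-.0,.75,-.8]); qC=np.array([qh[0],.38,-.1,2.1,.4,.9,-1])
for a,c,N in((q,qA,2),(qA,qB,3),(qB,qC,2),(qC,qh,3)):
  for i in range(1,N+1):
    qi=a+(c-a)*i/N; P,A=fk(qi,S,x); w=P-A.apply([0,0,.286]); print(i,qi.round(2)[0],'wrist',w.round(3),'tip-drill',np.linalg.norm(P[:2]-O[:2]).round(3)); path.append((P,A))
table(path)
E
```

```text
1 0.9 wrist [ 0.333 -0.395  0.482] tip-drill 0.155
2 0.9 wrist [ 0.272 -0.339  0.496] tip-drill 0.205
1 0.67 wrist [ 0.343 -0.267  0.496] tip-drill 0.13
2 0.43 wrist [ 0.396 -0.181  0.496] tip-drill 0.126
3 0.2 wrist [ 0.427 -0.085  0.496] tip-drill 0.196
1 -0.01 wrist [0.448 0.005 0.469] tip-drill 0.25
2 -0.23 wrist [0.449 0.101 0.441] tip-drill 0.292
1 -0.23 wrist [0.443 0.102 0.419] tip-drill 0.23
2 -0.23 wrist [0.437 0.105 0.398] tip-drill 0.174
3 -0.23 wrist [0.429 0.108 0.378] tip-drill 0.134
[-0.76, -0.65, -0.4] [-0.004, -0.063, -0.008] | tcp [ 0.397 -0.388  0.203]
[-0.8, -0.72, -0.29] [0.011, -0.059, -0.002] | tcp [ 0.301 -0.333  0.212]
[0.77, -0.6, 0.09] [0.005, -0.01, -0.075] | tcp [ 0.365 -0.259  0.211]
[0.73, -0.64, 0.07] [0.002, -0.009, -0.075] | tcp [ 0.412 -0.174  0.211]
[0.69, -0.68, 0.04] [-0.001, -0.007, -0.075] | tcp [ 0.44  -0.08   0.211]
[0.18, -0.51, 0.25] [-0.001, -0.089, -0.124] | tcp [ 0.425 -0.029  0.186]
[0.29, -0.32, 0.11] [-0.031, -0.089, -0.12] | tcp [0.415 0.013 0.17 ]
[-0.61, 0.24, 0.11] [-0.041, -0.118, -0.075] | tcp [ 0.414 -0.053  0.18 ]
[-0.52, 0.31, 0.07] [-0.056, -0.113, -0.069] | tcp [ 0.434 -0.105  0.204]
[-0.43, 0.39, 0.01] [-0.073, -0.106, -0.061] | tcp [ 0.472 -0.136  0.235]
```

Call:
{"method": "apply_moves", "body": {"linear": [[-0.19, -0.16, -0.1], [-0.38, -0.32, -0.2], [-0.57, -0.48, -0.3], [-0.76, -0.65, -0.4], [-0.76, -0.65, -0.4]], "delta_rot": [[0, -0.015, 0], [0, -0.03, 0], [0, -0.045, 0], [0, -0.063, -0.01], [0, -0.063, -0.01]]}}

```text
clock: 4.78
position: [0.396, -0.3848, 0.1981]
tool_rot: [3.133, -0.222, 0.198]
force: [1.1, -0.0, 0.5]
grip_width: 0.0854
finger_force: 0.0
```

Call:
{"method": "apply_moves", "body": {"linear": [[-0.2, -0.18, -0.07], [-0.4, -0.36, -0.14], [-0.6, -0.54, -0.21], [-0.8, -0.72, -0.29], [-0.8, -0.72, -0.29]], "delta_rot": [[0, -0.015, 0], [0, -0.03, 0], [0.01, -0.045, 0], [0.01, -0.06, 0], [0.01, -0.06, 0]]}}

```text
clock: 5.2
position: [0.2991, -0.3304, 0.2077]
tool_rot: [-3.128, -0.097, 0.196]
force: [0.5, -1.4, 1.0]
grip_width: 0.0855
finger_force: 0.0
```

Call:
{"method": "apply_moves", "body": {"linear": [[0.19, -0.15, 0.02], [0.38, -0.3, 0.04], [0.57, -0.45, 0.06], [0.77, -0.6, 0.08], [0.77, -0.6, 0.08]], "delta_rot": [[0, 0, -0.02], [0, 0, -0.04], [0, -0.01, -0.055], [0, -0.01, -0.075], [0, -0.01, -0.075]]}}

```text
clock: 5.62
position: [0.3693, -0.2547, 0.2079]
tool_rot: [3.14, -0.081, 0.363]
force: [0.3, -0.8, 0.5]
grip_width: 0.0855
finger_force: 0.0
```

Call:
{"method": "apply_moves", "body": {"linear": [[0.18, -0.16, 0.02], [0.36, -0.32, 0.04], [0.55, -0.48, 0.05], [0.73, -0.64, 0.07], [0.73, -0.64, 0.07]], "delta_rot": [[0, 0, -0.02], [0, 0, -0.04], [0, -0.01, -0.055], [0, -0.01, -0.075], [0, -0.01, -0.075]]}}

```text
clock: 6.03
position: [0.4149, -0.1688, 0.2065]
tool_rot: [3.129, -0.059, 0.52]
force: [0.6, 1.3, -0.8]
grip_width: 0.0854
finger_force: 0.0
```

Call:
{"method": "apply_moves", "body": {"linear": [[0.17, -0.17, 0.01], [0.34, -0.34, 0.02], [0.51, -0.51, 0.03], [0.69, -0.68, 0.04], [0.69, -0.68, 0.04]], "delta_rot": [[0, 0, -0.02], [0, 0, -0.04], [0, -0.01, -0.055], [0, -0.01, -0.075], [0, -0.01, -0.075]]}}

```text
clock: 6.45
position: [0.4411, -0.0753, 0.2057]
tool_rot: [3.122, -0.036, 0.676]
force: [0.2, 0.2, -0.1]
grip_width: 0.0857
finger_force: 0.0
```

```bash
python3 - <<'E'
from p import *
s=monitor.observe(); q=s['qpos']; print(s['clock'],s['position'],q.round(2)); path=[(s['position'],R.from_euler('xyz',s['tool_rot']))]
qC=np.array([qh[0],.38,-.1,2.1,.4,.9,-1])
for a,c,N in((q,qC,2),(qC,qh,3)):
  for i in range(1,N+1): path.append(fk(a+(c-a)*i/N,S,x))
table(path)
E
```

```text
6.45 [ 0.44112723 -0.07533999  0.20567588] [ 0.28  0.27 -0.28  2.09  0.09  0.75 -0.95]
[0.27, -0.54, 0.21] [-0.006, -0.084, -0.12] | tcp [ 0.429 -0.016  0.184]
[0.17, -0.29, 0.11] [-0.025, -0.087, -0.119] | tcp [0.415 0.013 0.17 ]
[-0.61, 0.24, 0.11] [-0.041, -0.118, -0.075] | tcp [ 0.414 -0.053  0.18 ]
[-0.52, 0.31, 0.07] [-0.056, -0.113, -0.069] | tcp [ 0.434 -0.105  0.204]
[-0.43, 0.39, 0.01] [-0.073, -0.106, -0.061] | tcp [ 0.472 -0.136  0.235]
```

Call:
{"method": "apply_moves", "body": {"linear": [[0.07, -0.13, 0.05], [0.14, -0.27, 0.1], [0.2, -0.4, 0.15], [0.27, -0.54, 0.2], [0.27, -0.54, 0.2]], "delta_rot": [[0, -0.02, -0.03], [0, -0.04, -0.06], [0, -0.06, -0.09], [-0.01, -0.085, -0.12], [-0.01, -0.085, -0.12]]}}

```text
clock: 6.87
position: [0.4281, -0.0165, 0.1846]
tool_rot: [3.117, 0.153, 0.925]
force: [0.2, 1.3, -0.6]
grip_width: 0.0854
finger_force: 0.0
```

Call:
{"method": "apply_moves", "body": {"linear": [[0.04, -0.07, 0.03], [0.08, -0.15, 0.06], [0.12, -0.22, 0.08], [0.17, -0.29, 0.1], [0.17, -0.29, 0.1]], "delta_rot": [[-0.01, -0.02, -0.03], [-0.01, -0.04, -0.06], [-0.02, -0.06, -0.09], [-0.025, -0.085, -0.12], [-0.025, -0.085, -0.12]]}}

```text
clock: 7.28
position: [0.4143, 0.0117, 0.1715]
tool_rot: [3.127, 0.337, 1.178]
force: [0.3, -0.4, -1.1]
grip_width: 0.0855
finger_force: 0.0
```

Call:
{"method": "apply_moves", "body": {"linear": [[-0.15, 0.06, 0.03], [-0.3, 0.12, 0.05], [-0.45, 0.18, 0.08], [-0.61, 0.24, 0.1], [-0.61, 0.24, 0.1]], "delta_rot": [[-0.01, -0.03, -0.02], [-0.02, -0.06, -0.04], [-0.03, -0.09, -0.06], [-0.04, -0.12, -0.075], [-0.04, -0.12, -0.075]]}}

```text
clock: 7.7
position: [0.4125, -0.0575, 0.183]
tool_rot: [3.118, 0.594, 1.341]
force: [-0.9, -0.2, -0.1]
grip_width: 0.0856
finger_force: 0.0
```

```bash
python3 - <<'E'
from p import *
s=monitor.observe(); q=s['qpos']; print(s['clock'],s['position'],q.round(2)); path=[(s['position'],R.from_euler('xyz',s['tool_rot']))]
for a,c,N in((q,qh,2),(qh,qp,2)):
  for i in range(1,N+1): path.append(fk(a+(c-a)*i/N,S,x))
table(path)
E
```

```text
7.7 [ 0.41246576 -0.0575267   0.18302123] [-0.17  0.44 -0.28  2.1   0.66  1.12 -1.12]
[-0.31, 0.28, -0.05] [-0.054, -0.109, -0.068] | tcp [ 0.434 -0.086  0.205]
[-0.55, 0.4, 0.15] [-0.078, -0.105, -0.065] | tcp [ 0.472 -0.136  0.235]
[0.51, 0.04, 0.37] [0.004, -0.024, 0.001] | tcp [ 0.478 -0.142  0.173]
[0.56, -0.04, 0.34] [-0.004, -0.018, -0.0] | tcp [ 0.474 -0.147  0.107]
```

Call:
{"method": "apply_moves", "body": {"linear": [[-0.08, 0.07, -0.01], [-0.16, 0.14, -0.02], [-0.24, 0.21, -0.04], [-0.31, 0.28, -0.05], [-0.31, 0.28, -0.05]], "delta_rot": [[-0.01, -0.03, -0.02], [-0.025, -0.055, -0.035], [-0.04, -0.08, -0.05], [-0.055, -0.11, -0.07], [-0.055, -0.11, -0.07]]}}

```text
clock: 8.12
position: [0.4349, -0.084, 0.2048]
tool_rot: [3.124, 0.825, 1.528]
force: [-0.5, -0.1, -0.6]
grip_width: 0.0855
finger_force: 0.0
```

Call:
{"method": "apply_moves", "body": {"linear": [[-0.13, 0.1, 0.03], [-0.26, 0.2, 0.07], [-0.4, 0.3, 0.11], [-0.55, 0.4, 0.15], [-0.55, 0.4, 0.15]], "delta_rot": [[-0.02, -0.03, -0.02], [-0.04, -0.055, -0.035], [-0.06, -0.08, -0.05], [-0.08, -0.105, -0.065], [-0.08, -0.105, -0.065]]}}

```text
clock: 8.53
position: [0.4723, -0.1355, 0.2358]
tool_rot: [3.138, 1.047, 1.75]
force: [-0.4, -0.2, -0.1]
grip_width: 0.0852
finger_force: 0.0
```

```bash
cat > go.py <<'E'
from h import *
import sys
def plan2(*targets):
    s=monitor.observe(); p=np.array(s['position']); r=R.from_euler('xyz',s['tool_rot']); z=r.as_matrix()[:,2]
    print('t',round(s['clock'],2),'grasp pt',(p-.019*z).round(4),'stn',R.from_euler('z',-YS).apply(p-.019*z-O).round(4),'q',s['qpos'].round(2),'zdir heading,pitch',np.degrees([np.arctan2(z[1],z[0]),-np.arcsin(z[2])]).round(1))
    for g,ph,th in targets:
        rt=rot(ph,th)*R.from_euler('z',np.pi); pt=np.array(g)+.019*rt.as_matrix()[:,2]
        print((r.inv().apply(pt-p)/.1).round(3).tolist(),((r.inv()*rt).as_rotvec()/np.radians(120)).round(3).tolist()); p,r=pt,rt
E
python3 - <<'E'
from go import *
g=stn(0,0,.115); b=np.array([np.cos(np.radians(100)),np.sin(np.radians(100)),0])
plan2((g+.14*b+[0,0,.06],-80,27),(g+.14*b,-80,25),(g+.07*b,-80,25),(g,-80,25))
img,W=cloud('side'); cv2.imwrite('pics/s2.png',img[...,::-1])
E
```

```text
t 8.53 grasp pt [ 0.4693 -0.1193  0.2453] stn [-1.000e-04  1.509e-01  2.453e-01] q [-0.31  0.52 -0.2   2.18  1.13  1.3  -1.15] zdir heading,pitch [-79.5  30. ]
[0.545, -0.004, 0.446] [0.004, -0.025, 0.001]
[0.528, 0.0, 0.272] [0.0, -0.017, -0.0]
[-0.296, 0.0, 0.634] [0.0, 0.0, 0.0]
[-0.296, 0.0, 0.634] [0.0, 0.0, 0.0]
```

View pics/s2.png

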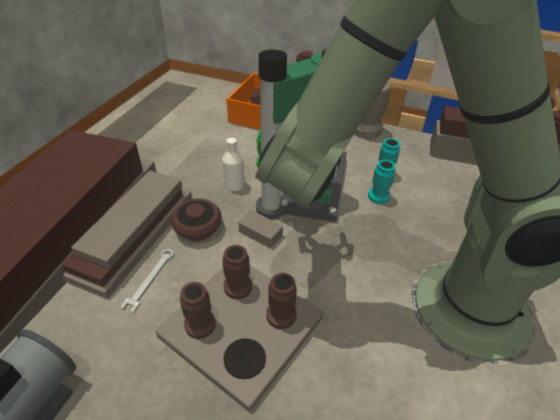

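The side view shows the arm now left of the drill, wrist at (300,165), with the row vases at (195,308), (236,270) and (282,300) untouched. Next I lower to the pre-grasp.

Call:
{"method": "apply_moves", "body": {"linear": [[0.14, 0, 0.11], [0.27, 0, 0.22], [0.41, 0, 0.33], [0.55, 0, 0.45], [0.55, 0, 0.45]], "delta_rot": [[0, -0.01, 0], [0, -0.015, 0], [0, -0.02, 0], [0, -0.025, 0], [0, -0.025, 0]]}}

```text
clock: 9.0
position: [0.4741, -0.1451, 0.1629]
tool_rot: [3.141, 1.097, 1.75]
force: [-0.9, -1.0, -0.4]
grip_width: 0.0852
finger_force: 0.0
```

Call:
{"method": "apply_moves", "body": {"linear": [[0.13, 0, 0.07], [0.26, 0, 0.14], [0.39, 0, 0.2], [0.53, 0, 0.27], [0.53, 0, 0.27]], "delta_rot": [[0, 0, 0], [0, -0.01, 0], [0, -0.015, 0], [0, -0.017, 0], [0, -0.017, 0]]}}

```text
clock: 9.42
position: [0.4749, -0.1445, 0.1047]
tool_rot: [3.138, 1.133, 1.749]
force: [-1.0, -0.5, -0.7]
grip_width: 0.0857
finger_force: 0.0
```

```bash
python3 - <<'E'
from go import *
g=stn(0,0,.115); b=np.array([np.cos(np.radians(100)),np.sin(np.radians(100)),0])
img,W=cloud('wrist'); cv2.imwrite('pics/w3.png',img[...,::-1])
L=R.from_euler('z',-YS).apply((W-O).reshape(-1,3))
m=(L[:,2]>.1)&(L[:,2]<.132)&(np.hypot(L[:,0],L[:,1])<.045)
P=L[m][:,:2]
if len(P)>20:
    A=np.c_[2*P,np.ones(len(P))];c=np.linalg.lstsq(A,(P**2).sum(1),rcond=None)[0];print('vase in stn',c[:2],np.sqrt(c[2]+c[:2]@c[:2]),len(P),P.min(0),P.max(0))
plan2((g+.07*b,-80,25),(g,-80,25))
E
```

```text
vase in stn [-0.00224764  0.00046082] 0.029454089867306 3055 [-0.03169368  0.00518262] [0.02679336 0.03255564]
t 9.47 grasp pt [ 0.4719 -0.1278  0.1141] stn [0.001  0.1421 0.1141] q [-0.35  0.86 -0.15  2.18  1.28  1.27 -1.5 ] zdir heading,pitch [-79.5  25.1]
[-0.314, -0.017, 0.649] [0.003, -0.001, 0.001]
[-0.296, 0.0, 0.634] [0.0, 0.0, 0.0]
```

View pics/w3.png

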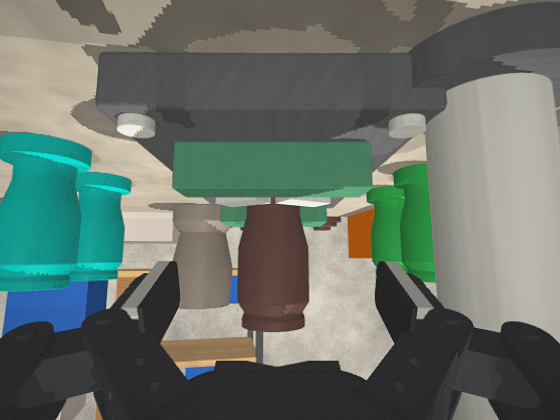

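The wrist view (upside-down) shows the red vase at (273,260) centred between the fingers, the fixed jaw at (270,165) below it and the column at (490,200) clear to the side. I'll advance and grip.

Call:
{"method": "apply_moves", "body": {"linear": [[-0.08, -0.01, 0.16], [-0.16, -0.015, 0.32], [-0.24, -0.02, 0.48], [-0.31, -0.03, 0.65], [-0.31, -0.03, 0.65]], "delta_rot": [[0, 0, 0], [0, 0, 0], [0.003, 0, 0], [0.003, 0, 0], [0.003, 0, 0]]}}

```text
clock: 9.88
position: [0.4852, -0.2197, 0.1092]
tool_rot: [3.137, 1.136, 1.74]
force: [-0.8, -0.1, -0.0]
grip_width: 0.0853
finger_force: 0.0
```

Call:
{"method": "apply_moves", "body": {"linear": [[-0.07, 0, 0.15], [-0.14, 0, 0.3], [-0.22, 0, 0.46], [-0.29, 0, 0.62], [-0.29, 0, 0.62]], "delta_rot": [[0, 0, 0], [0, 0, 0], [0, 0, 0], [0, 0, 0], [0, 0, 0]]}}

```text
clock: 10.3
position: [0.4975, -0.2867, 0.1092]
tool_rot: [3.136, 1.136, 1.74]
force: [-0.8, -0.4, -0.2]
grip_width: 0.0852
finger_force: 0.0
```

```bash
python3 - <<'E'
from go import *
plan2((stn(-.001,.001,.115),-80,25))
E
```

```text
t 10.3 grasp pt [ 0.4945 -0.2697  0.1172] stn [-0.0013 -0.0016  0.1172] q [-0.13  0.86 -0.02  2.19  1.56  1.15 -1.47] zdir heading,pitch [-80.   24.9]
[0.031, 0.003, -0.014] [0.0, 0.001, -0.001]
```

Call:
{"method": "apply_moves", "body": {"linear": [[0.02, 0, 0], [0.02, 0, 0], [0.02, 0, 0], [0.02, 0, 0], [0.02, 0, 0]], "delta_rot": [[0, 0, 0], [0, 0, 0], [0, 0, 0], [0, 0, 0], [0, 0, 0]], "gripper": -1, "force": 60}}

```text
clock: 10.72
position: [0.4979, -0.282, 0.106]
tool_rot: [3.14, 1.135, 1.748]
force: [-2.9, 4.1, 7.3]
grip_width: 0.0586
finger_force: 64.1
```

Call:
{"method": "apply_moves", "body": {"linear": [[0, 0, 0], [0, 0, 0], [0, 0, 0], [0, 0, 0], [0, 0, 0]], "delta_rot": [[0, 0, 0], [0, 0, 0], [0, 0, 0], [0, 0, 0], [0, 0, 0]]}}

```text
clock: 11.13
position: [0.4979, -0.282, 0.106]
tool_rot: [3.14, 1.135, 1.749]
force: [-3.8, 4.3, 8.2]
grip_width: 0.0584
finger_force: 64.1
```

```bash
python3 - <<'E'
from go import *
plan2()
s=monitor.observe(); p=np.array(s['position']); r=R.from_euler('xyz',s['tool_rot'])
print('up 10mm',r.inv().apply([0,0,.01])/.1)
E
```

```text
t 11.13 grasp pt [ 0.4948 -0.265   0.114 ] stn [-0.0002  0.003   0.114 ] q [-0.14  0.87 -0.02  2.19  1.56  1.15 -1.47] zdir heading,pitch [-79.7  24.9]
up 10mm [-9.06714444e-02  5.52529987e-05 -4.21744724e-02]
```

Call:
{"method": "apply_moves", "body": {"linear": [[-0.05, 0, -0.02], [-0.1, 0, -0.05], [-0.16, 0, -0.08], [-0.22, 0, -0.1], [-0.22, 0, -0.1]], "delta_rot": [[0, 0, 0], [0, 0, 0], [0, 0, 0], [0, 0, 0], [0, 0, 0]]}}

```text
clock: 11.55
position: [0.4981, -0.2831, 0.1309]
tool_rot: [3.138, 1.135, 1.746]
force: [0.9, 0.0, -5.8]
grip_width: 0.0582
finger_force: 65.1
```

Call:
{"method": "apply_moves", "body": {"linear": [[-0.06, 0, -0.03], [-0.12, 0, -0.06], [-0.18, 0, -0.08], [-0.22, 0, -0.1], [-0.22, 0, -0.1]], "delta_rot": [[0, 0, 0], [0, 0, 0], [0, 0, 0], [0, 0, 0], [0, 0, 0]]}}

```text
clock: 11.97
position: [0.498, -0.2834, 0.1547]
tool_rot: [3.138, 1.135, 1.746]
force: [0.9, 1.0, -6.2]
grip_width: 0.058
finger_force: 65.1
```

```bash
python3 - <<'E'
from go import *
img,W=cloud('wrist'); cv2.imwrite('pics/w4.png',img[...,::-1])
L=R.from_euler('z',-YS).apply((W-O).reshape(-1,3)).reshape(W.shape)
I=img.astype(int); red=(I[...,0]>I[...,1]+12)&(np.hypot(L[...,0],L[...,1])<.06)&(L[...,2]>.05)
print('red z range',np.percentile(L[red][:,2],[.5,50,99.5]))
P=L[red&(L[...,2]>.14)&(L[...,2]<.175)][:,:2]
A=np.c_[2*P,np.ones(len(P))];c=np.linalg.lstsq(A,(P**2).sum(1),rcond=None)[0];print('vase in stn',c[:2],np.sqrt(c[2]+c[:2]@c[:2]),len(P))
g=stn(0,.003,.158); 
plan2((stn(0,.09,.160),-80,25),(stn(0,.16,.165),-80,25))
E
```

```text
red z range [0.08102471 0.13845625 0.18624768]
vase in stn [-0.00117007 -0.00154347] 0.029328012978705856 14282
t 12.02 grasp pt [ 0.4949 -0.2664  0.1622] stn [-0.0003  0.0016  0.1622] q [-0.14  0.75 -0.02  2.2   1.51  1.15 -1.37] zdir heading,pitch [-79.7  25. ]
[0.393, 0.006, -0.792] [0.002, 0.0, 0.0]
[0.251, 0.0, -0.656] [0.0, 0.0, 0.0]
```

View pics/w4.png

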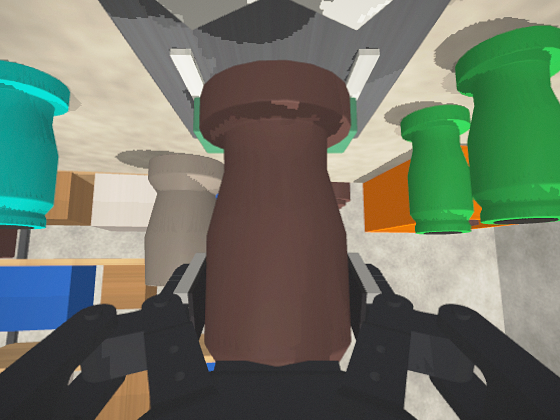

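The wrist view shows the vase upright in the grip at (278,210), its foot clear of the jaws. I'll back out at this height.

Call:
{"method": "apply_moves", "body": {"linear": [[0.08, 0, -0.16], [0.17, 0, -0.34], [0.27, 0, -0.55], [0.36, 0, -0.75], [0.39, 0, -0.8]], "delta_rot": [[0, 0, 0], [0, 0, 0], [0, 0, 0], [0, 0, 0], [0, 0, 0]]}}

```text
clock: 12.43
position: [0.4824, -0.1925, 0.1513]
tool_rot: [3.141, 1.133, 1.752]
force: [1.9, 0.2, -6.0]
grip_width: 0.0579
finger_force: 67.0
```

Call:
{"method": "apply_moves", "body": {"linear": [[0.06, 0, -0.16], [0.12, 0, -0.32], [0.18, 0, -0.48], [0.25, 0, -0.65], [0.25, 0, -0.65]], "delta_rot": [[0, 0, 0], [0, 0, 0], [0, 0, 0], [0, 0, 0], [0, 0, 0]]}}

```text
clock: 12.85
position: [0.4702, -0.1242, 0.1562]
tool_rot: [3.14, 1.133, 1.751]
force: [0.3, 1.1, -6.9]
grip_width: 0.0578
finger_force: 67.0
```

```bash
python3 - <<'E'
from ik import *
from go import plan2
plan2()
s=monitor.observe(); q=s['qpos']
pad=np.array([.4448,.3387,0])
for H in (-5,-15,-25):
  d=np.array([np.cos(np.radians(H)),np.sin(np.radians(H)),0])
  for z in (.118,.2,.28):
    for back in(0,.0):
      k,e=ik(pad-.003*d+[0,0,z],H,25,1,np.array([-1.1,.8,-.1,2.2,1.8,1.1,-1.5]),.003); print(H,z,k.round(2),round(e,4))
for gp,H in(((.42,-.05,.25),-70),((.44,.10,.28),-50),((.44,.22,.30),-35)):
    k,e=ik(gp,H,25,1,q,.003); print(gp,H,k.round(2),round(e,4))
E
```

```text
t 12.85 grasp pt [ 0.4671 -0.1073  0.1643] stn [-0.0002  0.1631  0.1643] q [-0.39  0.75 -0.16  2.18  1.2   1.31 -1.4 ] zdir heading,pitch [-79.6  25.1]
-5 0.118 [-1.08  0.8  -0.09  2.3   1.96  1.18 -1.57] 0.0
-5 0.118 [-1.08  0.8  -0.09  2.3   1.96  1.18 -1.57] 0.0
-5 0.2 [-1.08  0.6  -0.1   2.3   1.86  1.1  -1.37] 0.0
-5 0.2 [-1.08  0.6  -0.1   2.3   1.86  1.1  -1.37] 0.0
-5 0.28 [-1.08  0.41 -0.1   2.27  1.73  1.04 -1.14] 0.0
-5 0.28 [-1.08  0.41 -0.1   2.27  1.73  1.04 -1.14] 0.0
-15 0.118 [-1.11  0.81 -0.1   2.19  1.72  1.18 -1.49] 0.0
-15 0.118 [-1.11  0.81 -0.1   2.19  1.72  1.18 -1.49] 0.0
-15 0.2 [-1.11  0.63 -0.1   2.2   1.63  1.15 -1.29] 0.0
-15 0.2 [-1.11  0.63 -0.1   2.2   1.63  1.15 -1.29] 0.0
-15 0.28 [-1.1   0.46 -0.11  2.17  1.53  1.14 -1.08] 0.0
-15 0.28 [-1.1   0.46 -0.11  2.17  1.53  1.14 -1.08] 0.0
-25 0.118 [-1.12  0.83 -0.1   2.08  1.51  1.21 -1.4 ] 0.0
-25 0.118 [-1.12  0.83 -0.1   2.08  1.51  1.21 -1.4 ] 0.0
-25 0.2 [-1.11  0.66 -0.11  2.09  1.44  1.22 -1.23] 0.0
-25 0.2 [-1.11  0.66 -0.11  2.09  1.44  1.22 -1.23] 0.0
-25 0.28 [-1.11  0.51 -0.11  2.06  1.36  1.25 -1.04] 0.0
-25 0.28 [-1.11  0.51 -0.11  2.06  1.36  1.25 -1.04] 0.0
(0.42, -0.05, 0.25) -70 [-1.47  0.93  1.3   2.31  0.56  0.48 -0.53] 0.0259
(0.44, 0.1, 0.28) -50 [-0.72  0.41 -0.2   2.29  1.31  1.3  -1.19] 0.0
(0.44, 0.22, 0.3) -35 [-0.9   0.41 -0.21  2.2   1.34  1.29 -1.09] 0.0
```

Call:
{"method": "apply_moves", "body": {"linear": [[-0.2, 0, -0.09], [-0.45, 0, -0.21], [-0.7, 0, -0.33], [-1.0, 0, -0.46], [-1.0, 0, -0.46]], "delta_rot": [[0, 0, 0], [0, 0, 0], [0, 0, 0], [0, 0, 0], [0, 0, 0]]}}

```text
clock: 13.27
position: [0.4704, -0.1285, 0.2713]
tool_rot: [3.128, 1.136, 1.736]
force: [1.0, -0.3, -4.9]
grip_width: 0.058
finger_force: 66.9
```

```bash
python3 - <<'E'
from ik import *
from go import plan2
plan2()
s=monitor.observe(); p=s['position']; r=R.from_euler('xyz',s['tool_rot'])
a=R.from_euler('z',11,degrees=True); path=[(p,r)]
for i in range(3): p,r=a.apply(p),a*r; path.append((p,r))
table(path)
E
```

```text
t 13.27 grasp pt [ 0.4673 -0.1116  0.2793] stn [-0.0008  0.1588  0.2793] q [-0.38  0.5  -0.17  2.17  1.12  1.4  -1.15] zdir heading,pitch [-79.7  24.9]
[0.37, 0.32, -0.8] [-0.083, 0.001, -0.039] | tcp [ 0.486 -0.036  0.271]
[0.37, 0.32, -0.8] [-0.083, 0.001, -0.039] | tcp [0.484 0.057 0.271]
[0.37, 0.32, -0.8] [-0.083, 0.001, -0.039] | tcp [0.464 0.148 0.271]
```

Call:
{"method": "apply_moves", "body": {"linear": [[0.07, 0.06, -0.16], [0.17, 0.15, -0.37], [0.27, 0.23, -0.58], [0.37, 0.32, -0.8], [0.37, 0.32, -0.8]], "delta_rot": [[-0.017, 0, -0.008], [-0.038, 0, -0.018], [-0.06, 0, -0.028], [-0.083, 0, -0.039], [-0.083, 0, -0.039]]}}

```text
clock: 13.68
position: [0.4864, -0.0315, 0.2661]
tool_rot: [-3.141, 1.133, 1.95]
force: [0.5, 0.8, -5.7]
grip_width: 0.0581
finger_force: 67.0
```

Call:
{"method": "apply_moves", "body": {"linear": [[0.09, 0.08, -0.2], [0.18, 0.16, -0.4], [0.27, 0.24, -0.6], [0.37, 0.32, -0.8], [0.37, 0.32, -0.8]], "delta_rot": [[-0.02, 0, -0.01], [-0.041, 0, -0.02], [-0.062, 0, -0.029], [-0.083, 0, -0.039], [-0.083, 0, -0.039]]}}

```text
clock: 14.1
position: [0.4835, 0.0619, 0.2663]
tool_rot: [-3.139, 1.133, 2.143]
force: [-0.2, 0.7, -6.7]
grip_width: 0.0579
finger_force: 67.7
```

Call:
{"method": "apply_moves", "body": {"linear": [[0.09, 0.08, -0.2], [0.18, 0.16, -0.4], [0.27, 0.24, -0.6], [0.37, 0.32, -0.8], [0.37, 0.32, -0.8]], "delta_rot": [[-0.02, 0, -0.01], [-0.041, 0, -0.02], [-0.062, 0, -0.029], [-0.083, 0, -0.039], [-0.083, 0, -0.039]]}}

```text
clock: 14.52
position: [0.4628, 0.1533, 0.2665]
tool_rot: [-3.138, 1.132, 2.336]
force: [0.4, 0.3, -5.8]
grip_width: 0.0577
finger_force: 67.7
```

```bash
python3 - <<'E'
from ik import *
from go import plan2
pad=np.array([.4448,.3387,0])
H=-20; d=np.array([np.cos(np.radians(H)),np.sin(np.radians(H)),0])
plan2(((.46,.20,.275),-38,25),((.455,.275,.275),-30,25),(pad-.003*d+[0,0,.27],H,25))
E
```

```text
t 14.52 grasp pt [0.451  0.1658 0.2746] stn [0.0312 0.4349 0.2746] q [-0.77  0.53 -0.41  2.15  1.15  1.51 -1.18] zdir heading,pitch [-46.4  25.1]
[0.075, 0.326, -0.172] [-0.064, -0.001, -0.029]
[0.213, 0.584, -0.456] [-0.06, -0.0, -0.028]
[0.231, 0.525, -0.377] [-0.076, 0.0, -0.035]
```

Call:
{"method": "apply_moves", "body": {"linear": [[0.02, 0.08, -0.04], [0.04, 0.16, -0.08], [0.06, 0.24, -0.13], [0.075, 0.33, -0.17], [0.075, 0.33, -0.17]], "delta_rot": [[-0.016, 0, -0.007], [-0.032, 0, -0.014], [-0.048, 0, -0.022], [-0.064, 0, -0.029], [-0.064, 0, -0.029]]}}

```text
clock: 14.93
position: [0.4753, 0.1872, 0.2679]
tool_rot: [3.141, 1.134, 2.477]
force: [-0.2, -0.4, -6.8]
grip_width: 0.0581
finger_force: 67.6
```

Call:
{"method": "apply_moves", "body": {"linear": [[0.05, 0.14, -0.11], [0.1, 0.29, -0.23], [0.16, 0.44, -0.34], [0.21, 0.58, -0.46], [0.21, 0.58, -0.46]], "delta_rot": [[-0.015, 0, -0.007], [-0.03, 0, -0.014], [-0.045, 0, -0.021], [-0.06, 0, -0.028], [-0.06, 0, -0.028]]}}

```text
clock: 15.35
position: [0.4704, 0.2674, 0.2679]
tool_rot: [3.139, 1.133, 2.616]
force: [-0.6, -0.4, -6.8]
grip_width: 0.0579
finger_force: 67.6
```

Call:
{"method": "apply_moves", "body": {"linear": [[0.05, 0.13, -0.09], [0.11, 0.26, -0.19], [0.17, 0.39, -0.28], [0.23, 0.52, -0.38], [0.23, 0.52, -0.38]], "delta_rot": [[-0.019, 0, -0.009], [-0.038, 0, -0.018], [-0.057, 0, -0.026], [-0.076, 0, -0.035], [-0.076, 0, -0.035]]}}

```text
clock: 15.77
position: [0.458, 0.3338, 0.2629]
tool_rot: [3.139, 1.133, 2.793]
force: [0.4, 0.6, -5.9]
grip_width: 0.0578
finger_force: 67.6
```

```bash
cat > va.py <<'E'
from ik import *
from go import plan2
pad=np.array([.4448,.3387,0])
def vase(n='wrist'):
    img,W=cloud(n); s=monitor.observe(); r=R.from_euler('xyz',s['tool_rot']); z=r.as_matrix()[:,2]; g=np.array(s['position'])-.019*z
    I=img.astype(int); red=(I[...,0]>I[...,1]+12)&(np.hypot(W[...,0]-g[0],W[...,1]-g[1])<.06)&(W[...,2]>g[2]-.09)
    P=W[red]; out=[]
    for a,b in((-.02,.018),(-.082,-.071)):
        Q=P[(P[:,2]>g[2]+a)&(P[:,2]<g[2]+b)][:,:2]
        if len(Q)<30: continue
        A=np.c_[2*Q,np.ones(len(Q))];c=np.linalg.lstsq(A,(Q**2).sum(1),rcond=None)[0]; out.append((c[:2].round(4),np.sqrt(c[2]+c[:2]@c[:2]).round(4),len(Q)))
    print(n,'grasp',g.round(4),'fits',out,'z',np.percentile(P[:,2],[.5,99.5]).round(3)); return img,W,g
E
python3 - <<'E'
from va import *
img,W,g=vase(); cv2.imwrite('pics/w5.png',img[...,::-1])
H=-20; d=np.array([np.cos(np.radians(H)),np.sin(np.radians(H)),0])
# pad as seen by wrist
m=(img.max(2)<45)&(np.hypot(W[...,0]-pad[0],W[...,1]-pad[1])<.07)&(W[...,2]>.025)&(W[...,2]<.045)
if m.sum()>50: print('pad wrist',m.sum(),cv2.minEnclosingCircle(W[m][:,:2].astype(np.float32)),W[m].mean(0))
plan2((pad-.003*d+[0,0,.27],H,25),(pad-.003*d+[0,0,.18],H,25),(pad-.003*d+[0,0,.135],H,25))
E
```

```text
wrist grasp [0.4423 0.3381 0.2711] fits [(array([0.4414, 0.3391]), np.float64(0.0272), 15817), (array([0.4439, 0.3375]), np.float64(0.0337), 4050)] z [0.189 0.295]
t 15.82 grasp pt [0.4423 0.3381 0.2711] stn [0.0524 0.606  0.2711] q [-0.92  0.58 -0.5   2.1   1.38  1.48 -1.09] zdir heading,pitch [-20.1  25. ]
[0.014, 0.015, -0.003] [-0.0, -0.0, -0.001]
[0.816, 0.0, 0.38] [0.0, 0.0, 0.0]
[0.408, 0.0, 0.19] [0.0, 0.0, 0.0]
```

View pics/w5.png

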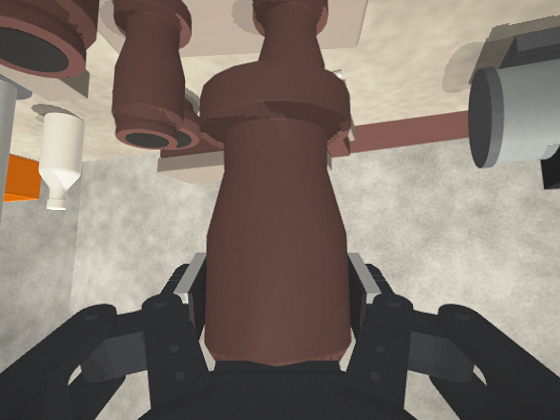

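The wrist view shows the vase upright in the grip at (278,210), with row vases at (150,70) and (290,20) clear. The foot fit puts the vase axis about 1.5 mm from the pad centre, so I'll lower it.

Call:
{"method": "apply_moves", "body": {"linear": [[0.21, 0.01, 0.1], [0.41, 0.015, 0.19], [0.62, 0.015, 0.28], [0.83, 0.015, 0.38], [0.83, 0.015, 0.38]], "delta_rot": [[0, 0, 0], [0, 0, 0], [0, 0, 0], [0, 0, 0], [0, 0, 0]]}}

```text
clock: 16.23
position: [0.4587, 0.3313, 0.1685]
tool_rot: [-3.132, 1.133, 2.796]
force: [-1.2, -0.8, -7.0]
grip_width: 0.0576
finger_force: 67.6
```

Call:
{"method": "apply_moves", "body": {"linear": [[0.1, 0, 0.05], [0.2, 0, 0.1], [0.3, 0, 0.15], [0.41, 0, 0.19], [0.41, 0, 0.19]], "delta_rot": [[0, 0, 0], [0, 0, 0], [0, 0, 0], [0, 0, 0], [0, 0, 0]]}}

```text
clock: 16.65
position: [0.459, 0.3317, 0.1253]
tool_rot: [-3.14, 1.134, 2.788]
force: [-0.4, -1.0, -6.8]
grip_width: 0.0579
finger_force: 67.5
```

```bash
python3 - <<'E'
from va import *
img,W,g=vase()
m=(img.max(2)<45)&(np.hypot(W[...,0]-pad[0],W[...,1]-pad[1])<.07)&(W[...,2]>.028)&(W[...,2]<.042)
if m.sum()>50:
    h=cv2.convexHull(W[m][:,:2].astype(np.float32)); print('pad wrist',m.sum(),cv2.minEnclosingCircle(h))
img2,W2=cloud('top'); img3,W3=cloud('side')
for n,I,X in(('top',img2,W2),('side',img3,W3)):
    q=(np.hypot(X[...,0]-pad[0],X[...,1]-pad[1])<.09)&(I.max(2)<50)&(X[...,2]>.028)&(X[...,2]<.042)
    if q.sum()>50: print(n,q.sum(),cv2.minEnclosingCircle(X[q][:,:2].astype(np.float32)))
plan2((pad+[.4439-.4414-.0045,0,0]+[0,0,.125],-20,25))
E
```

```text
wrist grasp [0.443  0.3378 0.1343] fits [(array([0.4422, 0.3372]), np.float64(0.0271), 15890), (array([0.4449, 0.3353]), np.float64(0.0337), 4104)] z [0.052 0.157]
pad wrist 7868 ((0.4309515655040741, 0.34318631887435913), 0.04067279025912285)
top 175 ((0.4437901973724365, 0.339072585105896), 0.04451834782958031)
side 83 ((0.43291783332824707, 0.354547917842865), 0.031526725739240646)
t 16.8 grasp pt [0.4432 0.338  0.1355] stn [0.0533 0.6058 0.1355] q [-0.96  0.86 -0.44  2.11  1.5   1.48 -1.37] zdir heading,pitch [-20.3  25. ]
[0.097, 0.006, 0.039] [-0.002, 0.0, -0.002]
```

```bash
python3 - <<'E'
from va import *
img,W,g=vase()
b=np.array([np.cos(np.radians(160)),np.sin(np.radians(160))]); l=np.array([-b[1],b[0]])
m=(img.max(2)<50)&(np.hypot(W[...,0]-pad[0],W[...,1]-pad[1])<.06)&(W[...,2]>.03)&(W[...,2]<.041)
m=cv2.morphologyEx(m.astype(np.uint8),cv2.MORPH_OPEN,np.ones((3,3)))>0
D=W[m][:,:2]-pad[:2]; print('near edge',np.percentile(D@b,99.8),'lat',np.percentile(D@l,[.2,99.8]),m.sum())
# free circle fit on hull boundary far from the occluded side
h=cv2.convexHull(D.astype(np.float32)).reshape(-1,2); h=h[h@b>0.0]
r=least_squares(lambda c:np.hypot(*(h-c).T)-.044,[0,0],loss='soft_l1',f_scale=.001); print('pad centre by wrist',pad[:2]+r.x,len(h),np.abs(r.fun).max())
E
```

```text
wrist grasp [0.4432 0.338  0.1357] fits [(array([0.4427, 0.3373]), np.float64(0.0272), 15848), (array([0.4453, 0.3357]), np.float64(0.0337), 4080)] z [0.054 0.159]
near edge 0.04035182670796032 lat [-0.03567994  0.03946005] 10508
pad centre by wrist [0.44362026 0.33924737] 22 0.0017414678224498617
```

```bash
python3 - <<'E'
from va import *
plan2(((.4413,.3408,.124),-20,25),((.4413,.3408,.1165),-20,25))
E
```

```text
t 16.85 grasp pt [0.4432 0.338  0.1357] stn [0.0533 0.6058 0.1357] q [-0.96  0.86 -0.44  2.11  1.5   1.48 -1.37] zdir heading,pitch [-20.3  25. ]
[0.118, 0.02, 0.024] [-0.002, 0.0, -0.002]
[0.068, 0.0, 0.032] [0.0, 0.0, 0.0]
```

Call:
{"method": "apply_moves", "body": {"linear": [[0.03, 0.02, 0], [0.06, 0.02, 0.01], [0.09, 0.02, 0.02], [0.12, 0.02, 0.025], [0.12, 0.02, 0.025]], "delta_rot": [[-0.002, 0, -0.002], [-0.002, 0, -0.002], [-0.002, 0, -0.002], [-0.002, 0, -0.002], [-0.002, 0, -0.002]]}}

```text
clock: 17.27
position: [0.457, 0.3347, 0.1144]
tool_rot: [-3.137, 1.134, 2.797]
force: [-0.8, 0.3, -7.0]
grip_width: 0.0583
finger_force: 67.6
```

Call:
{"method": "apply_moves", "body": {"linear": [[0.01, 0, 0], [0.02, 0, 0.01], [0.03, 0, 0.015], [0.035, 0, 0.017], [0.035, 0, 0.017]], "delta_rot": [[0, 0, 0], [0, 0, 0], [0, 0, 0], [0, 0, 0], [0, 0, 0]]}}

```text
clock: 17.68
position: [0.4574, 0.3347, 0.1112]
tool_rot: [-3.138, 1.135, 2.795]
force: [-0.6, -0.6, -5.8]
grip_width: 0.0579
finger_force: 67.6
```

```bash
python3 - <<'E'
from va import *
vase(); plan2()
E
```

```text
wrist grasp [0.4412 0.3406 0.1192] fits [(array([0.4403, 0.3399]), np.float64(0.0269), 15852), (array([0.4433, 0.3381]), np.float64(0.0337), 4017)] z [0.03  0.143]
t 17.73 grasp pt [0.4412 0.3406 0.1192] stn [0.0518 0.6087 0.1192] q [-0.97  0.89 -0.44  2.11  1.52  1.48 -1.39] zdir heading,pitch [-20.1  25. ]
```

Call:
{"method": "apply_moves", "body": {"linear": [[0.005, 0, 0], [0.01, 0, 0.005], [0.015, 0, 0.007], [0.015, 0, 0.007], [0.015, 0, 0.007]], "delta_rot": [[0, 0, 0], [0, 0, 0], [0, 0, 0], [0, 0, 0], [0, 0, 0]]}}

```text
clock: 18.15
position: [0.4576, 0.3345, 0.111]
tool_rot: [-3.14, 1.137, 2.793]
force: [-6.3, -2.4, 12.7]
grip_width: 0.058
finger_force: 68.9
```

Call:
{"method": "apply_moves", "body": {"linear": [[0.005, 0, 0], [0.01, 0, 0.005], [0.012, 0, 0.006], [0.012, 0, 0.006], [0.012, 0, 0.006]], "delta_rot": [[0, 0, 0], [0, 0, 0], [0, 0, 0], [0, 0, 0], [0, 0, 0]]}}

```text
clock: 18.57
position: [0.4579, 0.3344, 0.111]
tool_rot: [-3.141, 1.14, 2.792]
force: [-13.7, -3.8, 28.0]
grip_width: 0.0581
finger_force: 70.2
```

Call:
{"method": "apply_moves", "body": {"linear": [[-0.005, 0, 0], [-0.01, 0, -0.005], [-0.015, 0, -0.007], [-0.015, 0, -0.007], [-0.015, 0, -0.007]], "delta_rot": [[0, 0, 0], [0, 0, 0], [0, 0, 0], [0, 0, 0], [0, 0, 0]]}}

```text
clock: 18.98
position: [0.4576, 0.3345, 0.111]
tool_rot: [-3.14, 1.137, 2.793]
force: [-4.7, -2.5, 9.6]
grip_width: 0.0581
finger_force: 68.6
```

```bash
python3 - <<'E'
from va import *
img,W,g=vase(); s=monitor.observe(); print(s['force'],s['finger_force'])
I=img.astype(int)
b=np.array([np.cos(np.radians(160)),np.sin(np.radians(160))])
m=(img.max(2)<50)&(np.hypot(W[...,0]-pad[0],W[...,1]-pad[1])<.06)&(W[...,2]>.03)&(W[...,2]<.041)
m=cv2.morphologyEx(m.astype(np.uint8),cv2.MORPH_OPEN,np.ones((3,3)))>0
D=W[m][:,:2]-pad[:2];h=cv2.convexHull(D.astype(np.float32)).reshape(-1,2); h=h[h@b>0.0]
r=least_squares(lambda c:np.hypot(*(h-c).T)-.044,[0,0],loss='soft_l1',f_scale=.001); print('pad',pad[:2]+r.x)
z=R.from_euler('xyz',s['tool_rot']).as_matrix()[:,2]; print('tool z',z.round(3))
E
```

```text
wrist grasp [0.4414 0.3405 0.119 ] fits [(array([0.4406, 0.3397]), np.float64(0.0269), 15859), (array([0.4433, 0.3381]), np.float64(0.0337), 4028)] z [0.03  0.142]
[-6.13906108 -2.12300213  8.4714594 ] 68.5821286495775
pad [0.44371114 0.33904274]
tool z [ 0.852 -0.311 -0.421]
```

Call:
{"method": "apply_moves", "body": {"linear": [[0, 0, 0], [0, 0, 0], [0, 0, 0], [0, 0, 0], [0, 0, 0]], "delta_rot": [[0, 0, 0], [0, 0, 0], [0, 0, 0], [0, 0, 0], [0, 0, 0]], "gripper": 1}}

```text
clock: 19.45
position: [0.4574, 0.3347, 0.1099]
tool_rot: [-3.138, 1.135, 2.795]
force: [0.0, 0.3, -0.3]
grip_width: 0.0854
finger_force: 0.0
```

Call:
{"method": "apply_moves", "body": {"linear": [[0, 0, 0], [0, 0, 0], [0.01, 0, -0.02], [0.05, 0, -0.1], [0.09, 0, -0.2]], "delta_rot": [[0, 0, 0], [0, 0, 0], [0, 0, 0], [0, 0, 0], [0, 0, 0]]}}

```text
clock: 19.87
position: [0.4362, 0.3421, 0.1101]
tool_rot: [-3.138, 1.135, 2.795]
force: [-0.8, -0.4, -0.0]
grip_width: 0.0853
finger_force: 0.0
```

Call:
{"method": "apply_moves", "body": {"linear": [[0.1, 0, -0.2], [0.19, 0, -0.4], [0.28, 0, -0.6], [0.37, 0, -0.8], [0.42, 0, -0.9]], "delta_rot": [[0, 0, 0], [0, 0, 0], [0, 0, 0], [0, 0, 0], [0, 0, 0]]}}

```text
clock: 20.28
position: [0.3402, 0.3778, 0.1099]
tool_rot: [-3.138, 1.133, 2.798]
force: [-0.2, 0.9, 0.2]
grip_width: 0.0852
finger_force: 0.0
```

```bash
python3 - <<'E'
from va import *
plan2()
t0=np.load('top.npz')['W']
img,W=cloud('wrist'); img2,W2=cloud('top'); cv2.imwrite('pics/end.png',np.hstack([img,img2])[::1,:, ::-1][:, :1120]) 
cv2.imwrite('pics/end.png',cv2.resize(np.hstack([img,img2])[...,::-1],(800,300),interpolation=cv2.INTER_AREA))
I=img.astype(int); red=(I[...,0]>I[...,1]+12)&(np.hypot(W[...,0]-pad[0],W[...,1]-pad[1])<.06)
for a,c in((.036,.049),(.1,.137)):
    Q=W[red&(W[...,2]>a)&(W[...,2]<c)][:,:2]
    if len(Q)>30:
        r=least_squares(lambda k:np.hypot(*(Q-k[:2]).T)-k[2],[*pad[:2],.03],loss='soft_l1',f_scale=.001); print(a,r.x.round(4),len(Q))
q=(np.hypot(W2[...,0]-pad[0],W2[...,1]-pad[1])<.06)&(W2[...,2]>.152)&(W2[...,2]<.168); print('top rim',q.sum(),cv2.minEnclosingCircle(W2[q][:,:2].astype(np.float32)) if q.any() else '')
E
```

```text
t 20.28 grasp pt [0.324  0.3837 0.1179] stn [-0.0562  0.6714  0.1179] q [-1.16  0.92 -0.54  2.07  1.32  1.59 -1.47] zdir heading,pitch [-19.9  25.1]
0.036 [0.4433 0.3376 0.0338] 1302
0.1 [0.4429 0.3377 0.0297] 3850
top rim 336 ((0.443909615278244, 0.3384911119937897), 0.026794372126460075)
```

View pics/end.png

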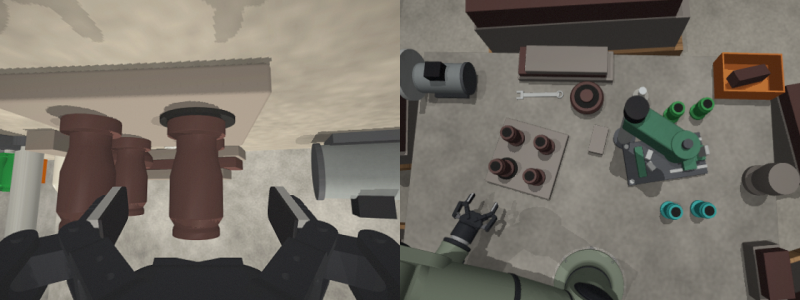

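The vase stands upright on the pad at (195,170) in the left half of the picture, and in the top view at (507,166). It is within 2 mm of the pad centre, the robot is clear of everything, and the other things are in place with the jaw open.

```bash
python3 -c "
from workcell import workorder; print(workorder.job_done())"
```

```text
the job is handed in; nothing more can be done
None
```

The job is handed in, with no verdict returned: I slid the vise jaw open about 49 mm by its grip bar, lifted the vase out without touching the drill, and set it upright on the pad within about 2 mm of its centre by my measurement, with the rest of the bench looking unmoved in the last picture.

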